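# File the adjustable carrier in the tightest bay that takes it

### The arm

A 7-joint arm with a two-finger parallel gripper is mounted at the origin on a cart in front of the work surface, level with it; the furniture and walls round the work are solid. World frame = base frame: x ahead of the robot, y to its left, z up, the work surface at z = 0. Lengths are in m, angles in rad, forces in N, time in s.
With the tool pointing down it reaches from about 0.35 to 0.9 m from the base axis. Payload 8.1 kg.
Tool frame: the origin (TCP) lies midway between the tips of the shut fingers; the grasp point (between the pads) lies 19 mm behind it (arm.hold_point_z is the distance from the TCP to the grasp point, in m); z points along the fingers, y is the direction in which the jaws open and shut (so a half turn about z gives the same grasp; the last joint's range is limited). The gripper opens to 92 mm and grips with 3 to 60 N. Pads are 19 mm wide; open, the fingers measure 130 mm over their backs; the gripper's body (75 mm by 190 mm) begins 47 mm behind the grasp point.
Start: joints at [-1.385, 0.434, 0.025, 1.573, -0.012, 1.134, -0.075], TCP at [0.178, 0.599, 0.227] pointing down, gripper open.
Joint ranges: [-2.62, 2.62], [-0.44, 2.09], [-1.27, 1.32], [0.08, 2.57], [-1.32, 4.46], [0.12, 2], [-2.74, 2.74]. Speed limits (rad/s): [2.22, 2.22, 3.01, 3.01, 3.14, 3.14, 3.14].

### API

Orientations are given as a rotation vector (axis times angle).
In Python, from cell import arm gives the robot as it stands.
- The arm moves only by the shell command python3 -m pendant 'ROWS' [FORCE]. ROWS is JSON, a list of rows, each a list of 3 entries, a list of its own where there are three numbers: the shift along the tool's x, y, z in m, then the turn, a rotation vector about the tool's x, y, z in degrees, then the finger opening in m, from 0 to 0.0918. A call has 1 to 10 rows; each row shifts and turns the commanded pose from where the row before left it, along the tool's axes as they then stand; what a row does not reach is not made up. A row lasts 1/8 s, in which the tool goes at most 62.5 mm and 10.7 degrees, less where a joint would pass 70% of its speed; a pose out of reach is approached as far as the arm can. A call with a gripper value outside its range is refused whole. The fingers move at their own pace and stop on an object; FORCE is the grip in N (left out, the last holds). Time passes only in rows, so rows that do not move let the fingers close. It gives the time, the measured TCP pose, the force and the opening at its end, in the units of the state.
- arm.observe(): the state, without advancing time (a new reading comes with each control period).
- arm.get_image(name): name is "side" or "top"; returns (picture, depth): 420x560x3 uint8, red, green, blue; 420x560 float32, m along the optical axis (not along the pixel's ray), 0 where there is no reading.
- arm.camera_params(name): a dict with "fovy" (degrees; the focal length in pixels is half the picture's height over the tangent of half this angle, whatever the lens; pixels are square), "cx", "cy" (the principal point, pixels), "rvec" (rotation vector, rad) and "tvec" (3), from world to camera coordinates, as OpenCV has them. Camera axes: x right, y down, z forward; pixel columns grow to the right and rows downward; lengths in m; the calibration is good to about 2 mm. A picture is of the moment at which its call begins. camera_params takes no time and is no camera call.
- arm.sign_off(): hands the job in, once; it reports no verdict.
Trained networks look in the newest picture that a camera, given by its name, has taken for a name from the list of things; names that differ only in an ending like _2 or _b are one class to them, and where a whole thing is asked for, a point or a joint stands for the part that bears it (a point fixed in the world has none). Each returns a list of dicts, best first, with "conf" (0 to 1); they miss things now and then, are a little off and sometimes report something else, mostly with a low value. They report only what shows in the picture. A call takes as long as a camera call.
- arm.look_for(camera, label): "rect" ([centre column, centre row, width, height] in pixels, round what is visible of it).
- arm.masks_of(camera, label): "pixels" (420x560 bool, what is visible of it) and "rect" ([centre column, centre row, width, height] in pixels, round what is visible of it).
The state is a dict: "clock": time; "joints": joint angles; "dq": joint speeds; "joint_efforts": joint torques, N m; "position": TCP position; "ee_rot": TCP orientation; "force": force on the tool from outside, world axes, zero at the start; "ft_torque": the same for the moment, N m; "width": opening from 0.0 (shut) to 1.0 (fully open).
Only numpy, scipy, OpenCV 4.12 (cv2) and the standard library are available. Lean on these libraries where they do the work, as an engineer would, in place of code of your own. Each camera call takes 0.05 s, during which the arm holds its last target.

### The job

The grey specimen carrier's side rail is locked at an unknown width. Slide the carrier along the base board of the rack, without lifting it, to the narrowest bay of the rack first, step it along towards the wider bays until you find the first one that takes it, and leave it fully home in that bay, against the back bar. Do not force it, and leave the other things on the worktop where they are.

Things in the scene. Friction and masses are not known exactly. Their poses are not given: they have to be found in the camera images.
- carrier: Loose open-topped grey plastic tray, about 0.25 kg, 88 mm long (x), 24 mm high, lying on the base board. Origin: centre of the underside of the tray without its rail; +x towards the end that enters the rack first, z up. The tray alone is 64 mm wide (y -32 to +32). Overall width with the side rail: 69 to 81.5 mm, different each time and not given. Vertical corners rounded to 2 to 2.5 mm.
- carrier_nose (a point): Foot of the carrier's leading end, in the middle of the tray: 44 mm along +x from the carrier's origin.
- carrier_in (a point): Middle of the tray's inner floor, 3 mm above the carrier's origin. The inside is 76 mm (x) by 54 mm (y), 21 mm deep and open above, so fingers lowered into it can push, pull or shift the tray by its inner walls (6 mm thick at the ends, 5 mm at the sides).
- carrier_right (a point): On the right (-y) wall of the tray, 32 mm from its origin. Beyond it an aluminium rail (carrier_rail_c0), 4 mm thick, as long as the tray, 1 to 24 mm high, stands off parallel on two pins. It is stiffly locked, its outer face anywhere from 37 to 49.5 mm to the right (-y) of the carrier's origin, not given. The left face is always at y = +32 mm.
- rack: Fixed rack on a flat base board (8 mm, 370 mm in y, 150 mm of it in front of the bays). Five aluminium dividers, 10 mm thick, 26 mm high, stand forward (-x) from a back bar and leave four bays 80 mm deep, open in front and above: 71, 75, 79, 83 mm wide, narrowest at the left (+y). Origin: on the board's top at the divider ends, mid-width; x points into the bays. Divider ends: radius 5 mm.
- rack_back (a point): Foot of the back bar's inner face, mid-width, 80 mm along x from the rack's origin. When the carrier is fully home its leading end meets this face and its origin is 36 mm along x from the rack's origin (8 mm of the carrier then stand out in front).
- bay1 (a point): Middle of the mouth of the narrowest bay (71 mm), on the base board at the front ends of the dividers; axes as the rack's.
- bay2 (a point): Middle of the mouth of the second bay (75 mm), likewise.
- bay3 (a point): Middle of the mouth of the third bay (79 mm), likewise.
- bay4 (a point): Middle of the mouth of the widest bay (83 mm), likewise.
- roller: Loose bystander at the left: hand roller with wooden handle, 179 x 65 x 45 mm; origin under its middle.
- tape_roll: Loose bystander at the right: green roll of tape, 67 mm across, 19 mm high; origin under its middle.
- beaker: Loose bystander at the right: clear beaker, 54 mm across, 68 mm high; origin under its middle.
- brass_weight: Loose bystander behind the rack: brass weight, 30 mm across, 44 mm high; origin under its middle.

How it is judged:
By the outcome, as a careful person would: the job done as asked, in the order asked, and still so for the second after the job is handed in, with the robot touching nothing.
It also fails if it takes over 72 s, if anything falls off the work surface, if the arm or the gripper's body presses on something with over 40 N, if the wrist force passes 120 N, or if a joint passes its speed limit or range.

## Working session

There is one attempt and no reset: what is moved stays moved. The work goes in short steps, Python scripts to look and compute and a shell command to move; the robot and the scene stay as the last step left them, time stands still between calls to the robot, and variables do not carry over. Pictures are saved under pics/ and viewed, and the job is handed in when it is done.

```bash
ls -la; mkdir -p pics; python3 - <<'E'
from cell import arm
import cv2
print(arm.observe()); print(arm.hold_point_z)
for n in("side","top"):
    im,d=arm.get_image(n); cv2.imwrite(f"pics/{n}0.png",im[:,:,::-1]); print(n,arm.camera_params(n))
E
```

```text
total 12
drwxr-xr-x  3 agent agent 4096 Dec  7 14:36 .
drwxr-xr-x 23 root  root  4096 Dec  7 14:36 ..
drwxr-xr-x  2 agent agent 4096 Dec  7 14:36 pics
{'clock': 0.0, 'joints': array([-1.38460684,  0.435227  ,  0.0249561 ,  1.57410172, -0.01160221,
        1.13399721, -0.07508832]), 'dq': array([ 0.00138563,  0.00177161,  0.00068551, -0.00098704,  0.00011736,
        0.00012814, -0.0003201 ]), 'joint_efforts': array([ 5.16036835e-05, -6.67837930e+01,  9.84945931e-01, -3.14455605e+01,
       -6.05812389e-02,  4.28121944e-02,  1.20878394e-04]), 'position': array([0.17789332, 0.59861033, 0.22594049]), 'ee_rot': array([-4.52109169e-01, -3.10879467e+00,  2.49051633e-03]), 'force': array([-0.15010386,  0.05298469, -0.03176135]), 'ft_torque': array([-0.0404141 , -0.04525869, -0.01600093]), 'width': 0.998561343634091}
0.0188
side {'fovy': 43.21900886573637, 'cx': 283.6181368887291, 'cy': 207.3056907945358, 'rvec': array([ 0.42317055,  2.89713696, -0.91961082]), 'tvec': array([ 0.56364125, -0.17134923,  1.5398481 ])}
top {'fovy': 45.25677794812773, 'cx': 277.1821234751633, 'cy': 203.45927010515945, 'rvec': array([ 2.21298415, -2.15935139,  0.09232838]), 'tvec': array([0.0206769 , 0.59541171, 1.41864701])}
```

View pics/side0.png

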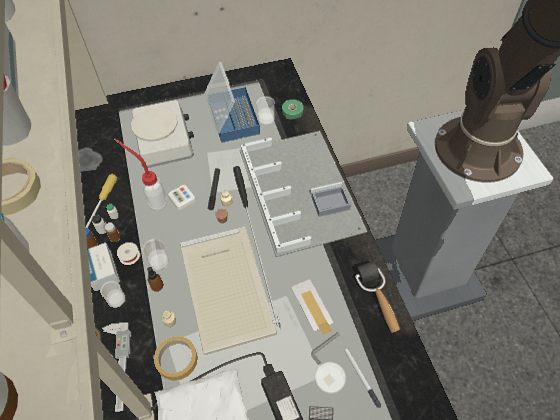

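View pics/top0.png

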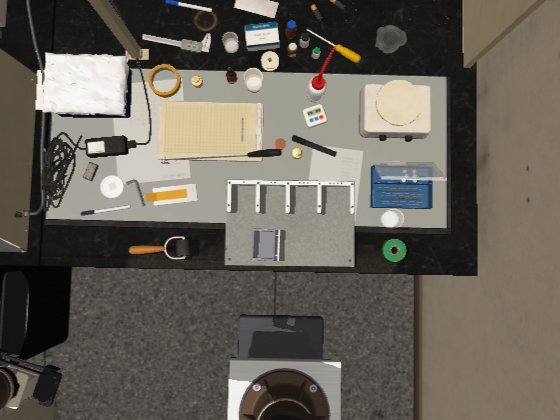

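```bash
cat > h.py <<'E'
import numpy as np,cv2
from cell import arm
from scipy.spatial.transform import Rotation as R
def cam(n):
    p=arm.camera_params(n); f=210/np.tan(np.radians(p["fovy"])/2)
    K=np.array([[f,0,p["cx"]],[0,f,p["cy"]],[0,0,1]]); M=cv2.Rodrigues(p["rvec"])[0]
    return K,M,np.array(p["tvec"])
def cloud(n,d):
    K,M,t=cam(n); v,u=np.mgrid[0:420,0:560]
    c=np.stack([(u-K[0,2])/K[0,0]*d,(v-K[1,2])/K[1,1]*d,d],-1)
    return (c-t)@M
def proj(n,P):
    K,M,t=cam(n); q=(np.atleast_2d(P)@M.T+t)@K.T; return q[:,:2]/q[:,2:]
def onplane(n,uv,z):
    K,M,t=cam(n); uv=np.atleast_2d(uv); r=np.c_[uv,np.ones(len(uv))]@np.linalg.inv(K).T@M
    c=-t@M; return c+r*((z-c[2])/r[:,2])[:,None]
def rectify(n,im,z,x0,x1,y0,y1,s):  # s px per m; image: up=+x, left=+y
    H,W=int((x1-x0)*s),int((y1-y0)*s)
    v,u=np.mgrid[0:H,0:W]; P=np.stack([x1-(v+.5)/s,y1-(u+.5)/s,np.full(v.shape,z)],-1).reshape(-1,3)
    m=proj(n,P).reshape(H,W,2).astype(np.float32)
    return cv2.remap(im,m[...,0],m[...,1],cv2.INTER_CUBIC)
E
python3 - <<'E'
from h import *
for n in("side","top"):
    im,d=arm.get_image(n); X=cloud(n,d)
    for l in("carrier","rack","roller","tape_roll","beaker","brass_weight","bay1","carrier_rail_c0","rack_back","carrier_in"):
        try: r=arm.masks_of(n,l)
        except Exception as e: print(l,e); continue
        for q in r[:2]:
            m=q["pixels"]&(d>0); p=X[m]
            print(n,l,round(q["conf"],2),np.round(q["rect"],1),m.sum(),np.round(np.percentile(p,[2,50,98],axis=0),3).tolist() if m.any() else '')
    np.save(f"pics/{n}_d.npy",d)
im=cv2.imread("pics/top0.png")
cv2.imwrite("pics/rect0.png",rectify("top",im,0.03,0.33,0.63,-0.22,0.2,1900))
E
```

```text
side carrier 0.56 [329.6 201.3  40.4  37.4] 977 [[0.437, 0.028, 0.015], [0.478, 0.063, 0.027], [0.522, 0.106, 0.043]]
side rack 0.69 [302.1 195.2 129.5 128.1] 9163 [[0.424, -0.178, 0.01], [0.559, 0.006, 0.016], [0.662, 0.18, 0.044]]
side roller 0.6 [377.3 296.9  45.   74.9] 914 [[0.434, 0.281, -0.001], [0.462, 0.35, 0.032], [0.491, 0.449, 0.046]]
side tape_roll 0.88 [293.8 109.3  23.2  18.7] 371 [[0.436, -0.348, -0.003], [0.471, -0.297, 0.017], [0.502, -0.269, 0.024]]
side beaker 0.62 [265.7 111.   19.2  28.1] 424 [[0.535, -0.314, 0.014], [0.56, -0.274, 0.049], [0.584, -0.259, 0.077]]
side brass_weight 0.54 [225.3 200.2  15.5  14. ] 142 [[0.731, -0.034, 0.008], [0.744, -0.011, 0.033], [0.757, -0.002, 0.053]]
side bay1 0.94 [305.4 195.8 124.8 123.9] 8964 [[0.425, -0.177, 0.01], [0.56, 0.004, 0.016], [0.662, 0.179, 0.044]]
carrier_rail_c0 it knows: bay, beaker, brass_weight, carrier, carrier_in, carrier_nose, carrier_right, rack, rack_back, roller, tape_roll
side rack_back 0.7 [303.1 193.6 127.2 127.9] 9054 [[0.424, -0.177, 0.01], [0.559, 0.005, 0.016], [0.662, 0.18, 0.044]]
side rack_
[... 1208 characters left out ...]
.4  10.7] 96 [[0.728, -0.032, 0.017], [0.739, -0.018, 0.034], [0.755, -0.004, 0.054]]
top bay1 0.93 [289.9 223.7 128.1  85.7] 10209 [[0.423, -0.179, 0.009], [0.549, -0.016, 0.016], [0.656, 0.174, 0.044]]
carrier_rail_c0 it knows: bay, beaker, brass_weight, carrier, carrier_in, carrier_nose, carrier_right, rack, rack_back, roller, tape_roll
top rack_back 0.91 [289.9 222.6 130.5  84.3] 10336 [[0.423, -0.179, 0.009], [0.548, -0.014, 0.016], [0.656, 0.174, 0.044]]
top rack_back 0.61 [263.8 244.5  27.7  34.2] 672 [[0.437, 0.042, 0.013], [0.478, 0.072, 0.02], [0.52, 0.101, 0.043]]
top carrier_in 0.61 [265.8 246.9  27.   38.2] 703 [[0.436, 0.041, 0.013], [0.476, 0.072, 0.02], [0.518, 0.103, 0.043]]
```

```bash
python3 -c "
import cv2
a=cv2.imread('pics/side0.png')[120:260,230:380];cv2.imwrite('pics/sidecrop.png',cv2.resize(a,None,fx=4,fy=4,interpolation=cv2.INTER_CUBIC))"
```

```text
(no output)
```

View pics/rect0.png

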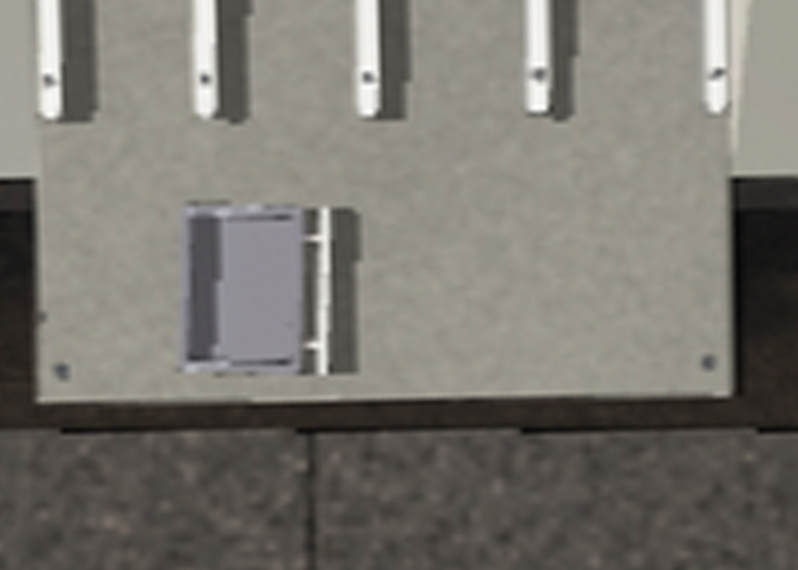

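View pics/sidecrop.png

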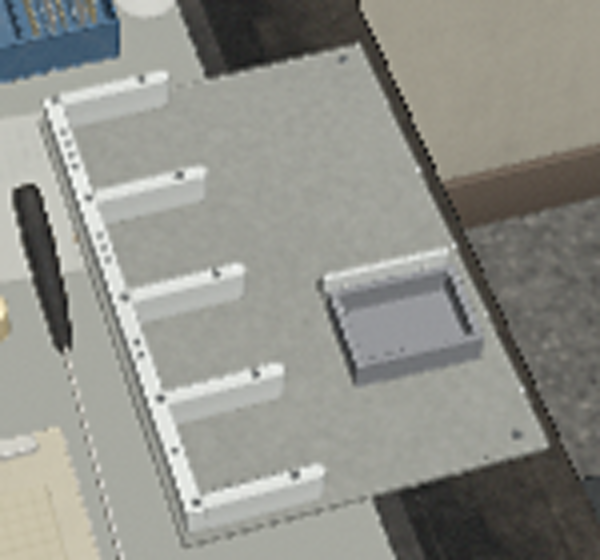

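```bash
python3 - <<'E'
from h import *
for n in("side","top"):
    d=np.load(f"pics/{n}_d.npy"); X=cloud(n,d); P=X.reshape(-1,3); 
    b=P[(P[:,0]>.44)&(P[:,0]<.53)&(P[:,1]<-.0)&(P[:,1]>-.16)&(P[:,2]<.03)&(P[:,2]>0)]
    print(n,"board",len(b),np.round(np.linalg.lstsq(np.c_[b[:,:2]-[.48,-.08],np.ones(len(b))],b[:,2],rcond=None)[0],4))
    t=P[(P[:,2]>.036)&(P[:,2]<.05)&(P[:,0]>.57)&(P[:,0]<.68)&(abs(P[:,1])<.2)]
    print("tops",len(t),np.median(t[:,2]))
    t=P[(P[:,2]>.034)&(P[:,2]<.05)&(P[:,0]>.43)&(P[:,0]<.53)&(P[:,1]>0)&(P[:,1]<.13)]
    print("carr tops",len(t),np.median(t[:,2]),np.percentile(t,[1,99],axis=0).round(4).tolist())
im=cv2.imread("pics/top0.png"); s=4000
r=rectify("top",im,0.042,0.41,0.58,0.0,0.19,s); cv2.imwrite("pics/r_t.png",r[:600,:])
im=cv2.imread("pics/side0.png")
r=rectify("side",im,0.042,0.43,0.58,0.0,0.19,s); cv2.imwrite("pics/r_s.png",r)
E
```

```text
side board 1384 [ 0.0022 -0.0006  0.0156]
tops 1128 0.04134998454077678
carr tops 341 0.03891073594955196 [[0.4346, 0.0265, 0.0342], [0.5229, 0.107, 0.0448]]
top board 1769 [0.0046 0.0049 0.0151]
tops 1008 0.04167765996487714
carr tops 226 0.03926273085312605 [[0.4339, 0.0273, 0.0343], [0.5209, 0.1038, 0.046]]
```

View pics/r_t.png

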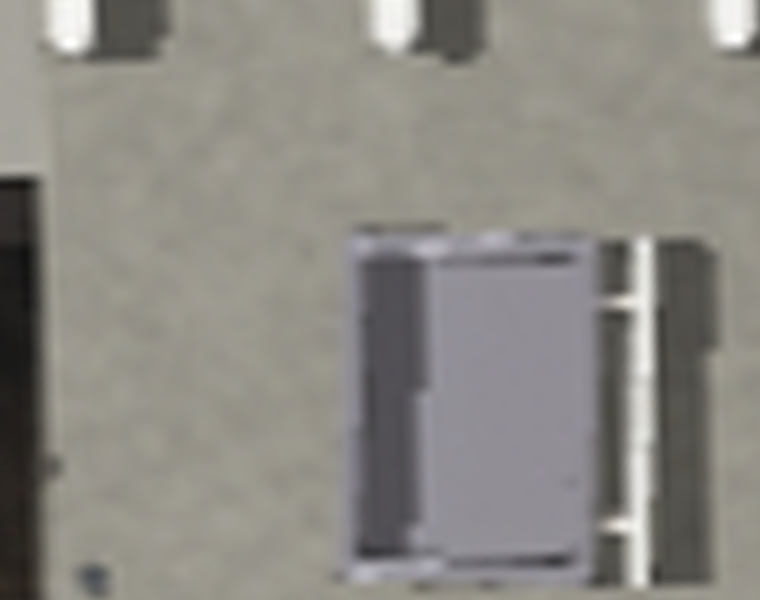

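View pics/r_s.png

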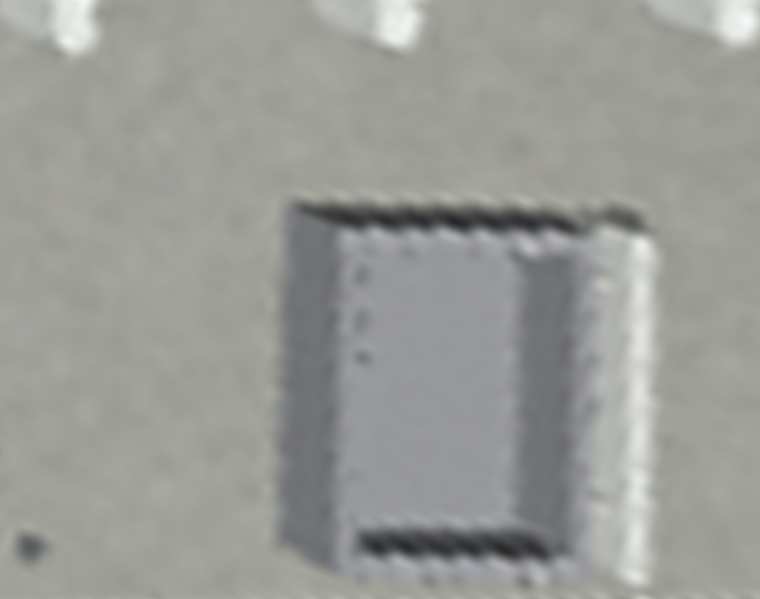

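```bash
cat >> h.py <<'E'
def rackfit(n,im,verbose=1):
    s=4000; x0,x1,y0,y1=.54,.66,-.21,.2
    r=rectify(n,im,0.0415,x0,x1,y0,y1,s).astype(float).min(2)
    pts=[]
    c0=np.array([.171,.090,.005,-.084,-.177]) # approx divider centres
    for i,c in enumerate(c0):
        for x in np.arange(.575,.63,.003):
            row=int((x1-x)*s); col=int((y1-c)*s); w=60
            seg=r[row-2:row+3,max(col-w,0):col+w].mean(0)
            hi,lo=np.percentile(seg,98),np.percentile(seg,40)
            th=(hi+lo)/2+ (hi-lo)*0.0
            k=int(np.argmax(np.convolve(seg,np.ones(31),'same')))
            a=k
            while a>0 and seg[a]>th:a-=1
            b=k
            while b<len(seg)-1 and seg[b]>th:b+=1
            la=a+(th-seg[a])/(seg[a+1]-seg[a]+1e-9); rb=b-1+(seg[b-1]-th)/(seg[b-1]-seg[b]+1e-9)
            pts.append((i,x,y1-(max(col-w,0)+(la+rb)/2+.5)/s,(rb-la)/s))
    pts=np.array(pts)
    off=np.array([174,93,8,-81,-174])/1000. 
    A=np.c_[np.ones(len(pts)),pts[:,1]-.6]; y=pts[:,2]-off[pts[:,0].astype(int)]
    sol=np.linalg.lstsq(A,y,rcond=None)[0]; res=y-A@sol
    if verbose:
        for i in range(5):
            q=pts[pts[:,0]==i]; print(i,"y@.6",round(np.polyfit(q[:,1]-.6,q[:,2],1)[1],4),"slope",round(np.polyfit(q[:,1]-.6,q[:,2],1)[0],4),"w",round(np.median(q[:,3]),4),"res",round(res[pts[:,0]==i].mean(),4))
        print("mid y at x=.6",sol[0],"slope",sol[1])
    # divider tips
    tips=[]
    for i in range(5):
        cc=sol[0]+off[i]+sol[1]*(-.04); col=int((y1-cc)*s)
        seg=r[:,col-6:col+7].mean(1); seg=seg[int((x1-.60)*s):]
        hi,lo=seg[:60].mean(),np.median(seg[-60:]); th=(hi+lo)/2
        k=np.argmax(seg<th); tips.append((cc, .60-(k-.5)/s))
    tips=np.array(tips)
    if verbose: print("tips",tips.round(4).tolist(), np.polyfit(tips[:,0],tips[:,1],1))
    return sol,tips
E
python3 - <<'E'
from h import *
rackfit("top",cv2.imread("pics/top0.png"))
E
```

```text
0 y@.6 0.173 slope 0.0201 w 0.0098 res -0.0003
1 y@.6 0.0927 slope -0.0196 w 0.0107 res 0.0004
2 y@.6 0.0076 slope -0.0148 w 0.0104 res 0.0002
3 y@.6 -0.0811 slope -0.0208 w 0.0099 res 0.0005
4 y@.6 -0.1756 slope 0.0346 w 0.0085 res -0.0008
mid y at x=.6 -0.0006859505480519581 slope -9.640552724300534e-05
tips [[0.1733, 0.5896], [0.0923, 0.5899], [0.0073, 0.5909], [-0.0817, 0.5926], [-0.1747, 0.5924]] [-0.00946915  0.59110642]
```

```bash
sed -i 's/k=np.argmax(seg<th); tips/k=len(seg)-1-np.argmax(seg[::-1]>th); tips/' h.py
python3 - <<'E'
from h import *
im=cv2.imread("pics/top0.png")
rackfit("top",im)
s=4000;x0,x1,y0,y1=.52,.69,-.21,.2
r=rectify("top",im,0.0415,x0,x1,y0,y1,s).astype(float).min(2)
# back bar front/back edges between dividers
P=[]
for c in np.r_[np.arange(.105,.165,.01),np.arange(.02,.085,.01),np.arange(-.07,-.0,.01),np.arange(-.165,-.09,.01)]:
    col=int((y1-c)*s); seg=r[int((x1-.675)*s):int((x1-.62)*s),col-10:col+10].mean(1)
    k=np.argmax(seg); th=(seg.max()+np.median(seg[-60:]))/2; b=k
    while b<len(seg)-1 and seg[b]>th:b+=1
    P.append((c,.675-b/s))
P=np.array(P); print(np.round(P[:,1],4)); print("backbar",np.polyfit(P[:,0],P[:,1],1))
cv2.imwrite("pics/rk.png",cv2.resize(rectify("top",im,0.0415,x0,x1,y0,y1,1900),None,fx=1,fy=1))
E
```

```text
0 y@.6 0.173 slope 0.0201 w 0.0098 res -0.0003
1 y@.6 0.0927 slope -0.0196 w 0.0107 res 0.0004
2 y@.6 0.0076 slope -0.0148 w 0.0104 res 0.0002
3 y@.6 -0.0811 slope -0.0208 w 0.0099 res 0.0005
4 y@.6 -0.1756 slope 0.0346 w 0.0085 res -0.0008
mid y at x=.6 -0.0006859505480519581 slope -9.640552724300534e-05
tips [[0.1733, 0.5674], [0.0923, 0.5674], [0.0073, 0.5684], [-0.0817, 0.5709], [-0.1747, 0.5701]] [-0.01033718  0.5688593 ]
[0.6482 0.648  0.6478 0.6472 0.6475 0.6465 0.6465 0.648  0.6482 0.6478
 0.6475 0.6478 0.647  0.6472 0.65   0.6498 0.6492 0.6492 0.6488 0.6488
 0.6478 0.6478 0.6502 0.6502 0.65   0.6505 0.6505 0.6505 0.6505 0.6495]
backbar [-0.01171118  0.64860691]
```

View pics/rk.png

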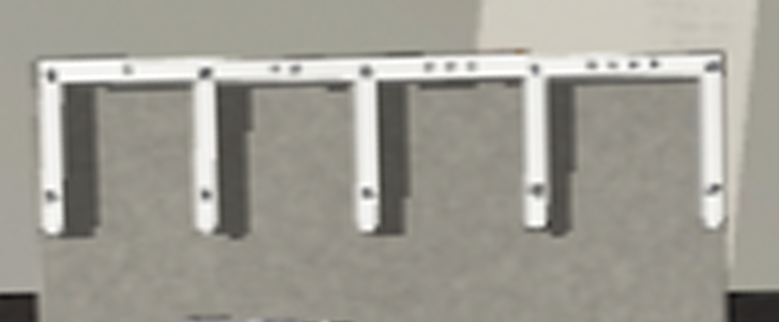

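```bash
cat >> h.py <<'E'
def st():
    o=arm.observe(); M=R.from_rotvec(o["ee_rot"]).as_matrix()
    print("t",round(o["clock"],2),"pos",o["position"].round(4),"yaw(y axis) deg",round(np.degrees(np.arctan2(-M[0,1],M[1,1])),2),"tilt z",M[:,2].round(3),"F",o["force"].round(2),"T",o["ft_torque"].round(2),"w",round(o["width"]*.0918,4))
    return o,M
def to(p,yaw=None):
    o,M=st(); d=M.T@(np.array(p)-o["position"]); print("shift",d.round(4), "turn z",None if yaw is None else round(-(yaw-np.degrees(np.arctan2(-M[0,1],M[1,1]))),2))
E
python3 -m pendant '[[[0,0,0],[0,0,-8.5],0.05],[[0,0,0],[0,0,-8.5],0.01],[[-0.03,-0.05,0],[0,0,0],0.01],[[-0.03,-0.05,0],[0,0,0],0.01],[[-0.03,-0.05,0],[0,0,0],0.01],[[-0.03,-0.05,0],[0,0,0],0.01],[[-0.03,-0.05,0],[0,0,0],0.01],[[-0.03,-0.05,0],[0,0,0],0.01],[[-0.03,-0.05,0],[0,0,0],0.01],[[-0.03,-0.05,0],[0,0,0],0.01]]' 10
python3 -c "
from h import *
to([.478,.072,.1],.5)"
```

```text
clock: 2.35
position: [0.422, 0.1994, 0.2271]
ee_rot: [-0.013, 3.141, 0.001]
force: [-0.2, -0.9, -0.1]
width: 0.107
t 2.35 pos [0.422  0.1994 0.2271] yaw(y axis) deg 0.46 tilt z [ 0.001  0.001 -1.   ] F [-0.23 -0.85 -0.11] T [ 0.03 -0.02  0.01] w 0.0098
shift [-0.0549 -0.1279  0.1271] turn z -0.04
```

```bash
python3 -m pendant '[[[-0.02,-0.043,0.03],[0,0,0],0.01],[[-0.02,-0.043,0.03],[0,0,0],0.01],[[-0.015,-0.042,0.04],[0,0,0],0.01],[[0,0,0.027],[0,0,0],0.008],[[0,0,0],[0,0,0],0.008],[[0,0,0],[0,0,0],0.008]]' 10
python3 - <<'E'
from h import *
to([.478,.072,.1],.5)
im,d=arm.get_image("side"); a=im[100:280,200:400,::-1]; cv2.imwrite("pics/s1.png",cv2.resize(a,None,fx=3,fy=3,interpolation=cv2.INTER_CUBIC))
E
```

```text
clock: 3.1
position: [0.4777, 0.0742, 0.1007]
ee_rot: [-0.014, 3.141, 0.001]
force: [0.3, -0.3, 0.8]
width: 0.088
t 3.1 pos [0.4777 0.0742 0.1007] yaw(y axis) deg 0.5 tilt z [ 0.001  0.001 -1.   ] F [ 0.31 -0.26  0.81] T [0.04 0.   0.02] w 0.0081
shift [-0.0003 -0.0022  0.0007] turn z 0.0
```

View pics/s1.png

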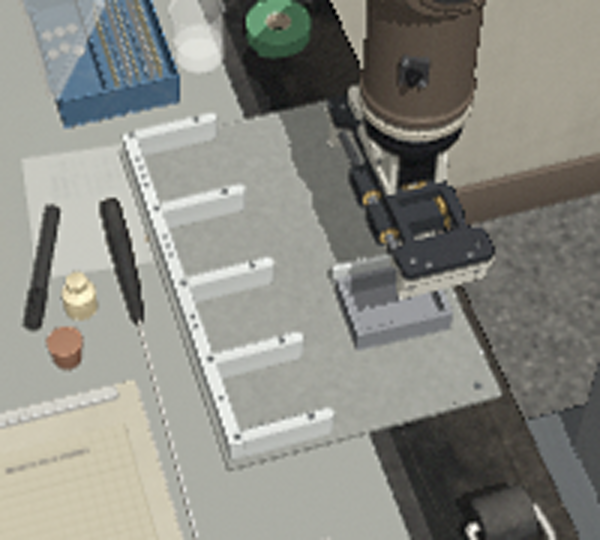

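```bash
python3 -m pendant '[[[0,-0.002,0.03],[0,0,0],0.008],[[0,0,0.025],[0,0,0],0.008],[[0,0,0],[0,0,0],0.008]]' 10; python3 -m pendant '[[[0,0,0.01],[0,0,0],0.008],[[0,0,0.006],[0,0,0],0.008],[[0,0,0.004],[0,0,0],0.008],[[0,0,0],[0,0,0],0.008]]' 10
python3 - <<'E'
from h import *
to([.478,.072,.0235],.5)
E
```

```text
clock: 3.52
position: [0.4767, 0.072, 0.0446]
ee_rot: [0.014, -3.14, 0.0]
force: [0.6, -0.1, -0.2]
width: 0.089
clock: 4.03
position: [0.4771, 0.0714, 0.0246]
ee_rot: [0.012, -3.141, 0.0]
force: [0.3, 0.5, -0.6]
width: 0.088
t 4.03 pos [0.4771 0.0714 0.0246] yaw(y axis) deg 0.45 tilt z [-0. -0. -1.] F [ 0.35  0.54 -0.61] T [ 0.02  0.01 -0.04] w 0.0081
shift [-0.0009  0.0006  0.0011] turn z -0.05
```

```bash
python3 -m pendant '[[[0,0,0],[0,0,0],0.012],[[0,0,0],[0,0,0],0.014],[[0,0,0],[0,0,0],0.018],[[0,0,0],[0,0,0],0.022],[[0,0,0],[0,0,0],0.022]]' 8
python3 - <<'E'
from h import *
st()
im,d=arm.get_image("side"); a=im[150:260,270:400,::-1]; cv2.imwrite("pics/s2.png",cv2.resize(a,None,fx=5,fy=5,interpolation=cv2.INTER_CUBIC))
E
```

```text
clock: 4.65
position: [0.4772, 0.0713, 0.0248]
ee_rot: [-0.012, 3.141, -0.0]
force: [-0.4, -1.0, 1.4]
width: 0.226
t 4.65 pos [0.4772 0.0713 0.0248] yaw(y axis) deg 0.43 tilt z [ 0. -0. -1.] F [-0.43 -1.05  1.4 ] T [-0.21 -0.03 -0.05] w 0.0208
```

View pics/s2.png

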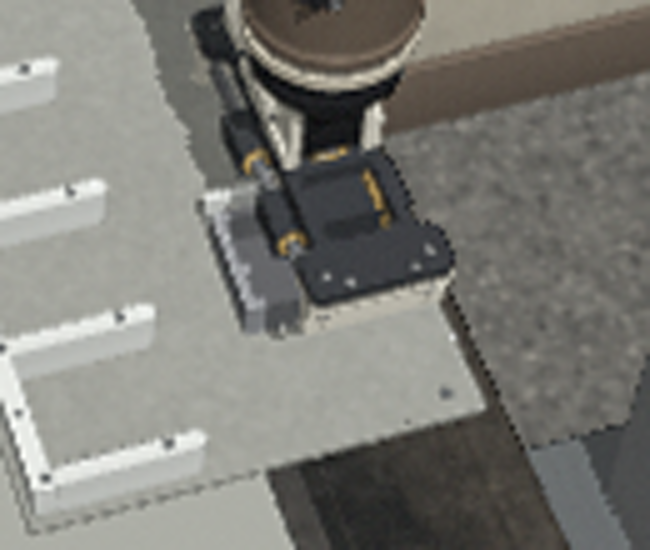

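```bash
python3 -m pendant '[[[0,0,0],[0,0,0],0.03],[[0,0,0],[0,0,0],0.03],[[0,0,0],[0,0,0],0.03]]' 8
python3 - <<'E'
from h import *
st()
print("bay1 target tray origin", )
E
```

```text
clock: 5.08
position: [0.4772, 0.0713, 0.0247]
ee_rot: [-0.012, 3.141, -0.0]
force: [-0.6, -1.4, 2.6]
width: 0.233
t 5.08 pos [0.4772 0.0713 0.0247] yaw(y axis) deg 0.44 tilt z [ 0. -0. -1.] F [-0.6  -1.43  2.55] T [-0.3   0.08 -0.05] w 0.0213
bay1 target tray origin
```

```bash
python3 -m pendant '[[[-0.003,0.006,0],[0,0,0],0.03],[[-0.006,0.012,0],[0,0,0],0.03],[[-0.006,0.012,0],[0,0,0],0.03],[[-0.006,0.012,0],[0,0,0],0.03],[[-0.006,0.012,0],[0,0,0],0.03],[[-0.005,0.011,0],[0,0,0],0.03],[[0,0.003,0],[0,0,0],0.03],[[0,0,0],[0,0,0],0.03]]' 8
cat >> h.py <<'E'
def snap(tag):
    im,d=arm.get_image("side"); cv2.imwrite(f"pics/{tag}s.png",cv2.resize(im[110:260,220:400,::-1],None,fx=4,fy=4,interpolation=cv2.INTER_CUBIC))
    im2,d2=arm.get_image("top"); cv2.imwrite(f"pics/{tag}t.png",rectify("top",im2[:,:,::-1].copy(),.04,.42,.66,-.2,.2,1900)); cv2.imwrite(f"pics/{tag}t_raw.png",im2[:,:,::-1])
E
python3 - <<'E'
from h import *
to([.515,.1395,.0245],.5); snap("a")
E
```

```text
clock: 6.08
position: [0.5093, 0.141, 0.0248]
ee_rot: [-0.014, 3.14, 0.002]
force: [2.1, 0.8, 0.8]
width: 0.226
t 6.08 pos [0.5093 0.141  0.0248] yaw(y axis) deg 0.51 tilt z [ 0.001  0.001 -1.   ] F [2.12 0.78 0.78] T [ 0.32 -0.29  0.03] w 0.0207
shift [-0.0057 -0.0015  0.0003] turn z 0.01
```

View pics/as.png

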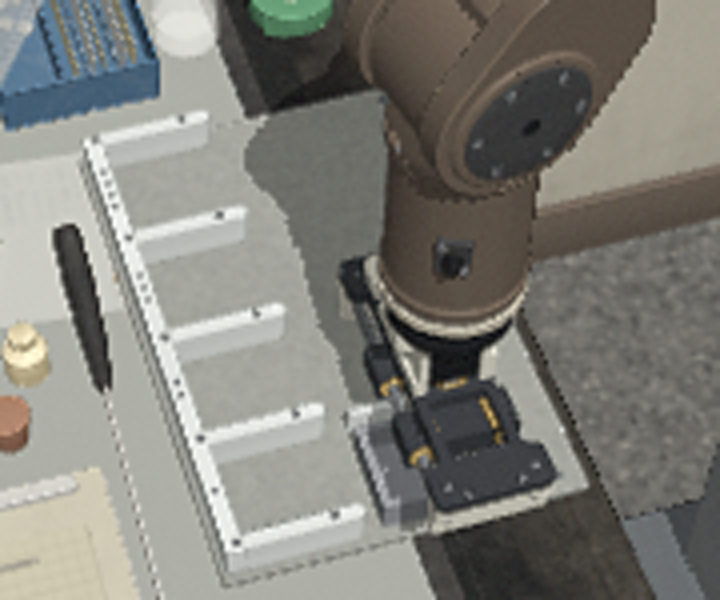

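View pics/at.png

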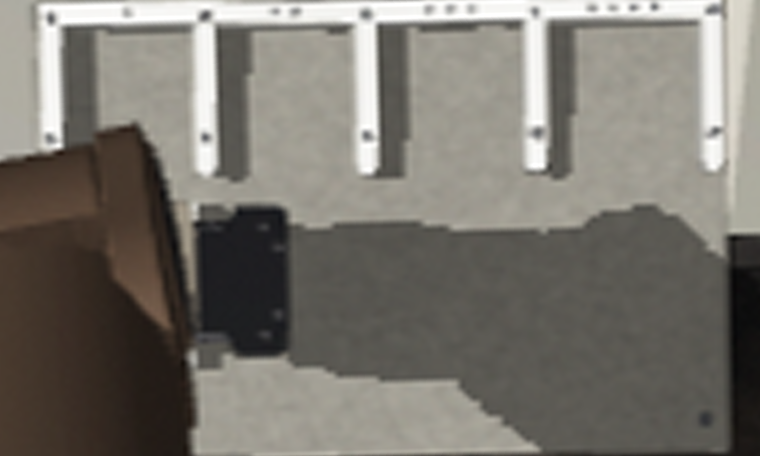

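```bash
python3 -m pendant '[[[-0.004,-0.001,0],[0,0,0],0.03],[[-0.003,0,0],[0,0,0],0.03],[[-0.002,0,0],[0,0,0],0.03],[[0,0,0],[0,0,0],0.03]]' 8; python3 -c "
from h import *
st()"
python3 -m pendant '[[[-0.001,0,0],[0,0,0],0.03],[[-0.001,0,0],[0,0,0],0.03],[[0,0,0],[0,0,0],0.03]]' 8; python3 -c "
from h import *
st()"
```

```text
clock: 6.68
position: [0.5158, 0.1385, 0.0246]
ee_rot: [0.012, -3.138, 0.0]
force: [-4.9, 1.5, 8.4]
width: 0.23
t 6.67 pos [0.5158 0.1385 0.0246] yaw(y axis) deg 0.45 tilt z [-0.003 -0.    -1.   ] F [-4.87  1.48  8.44] T [0.09 1.16 0.  ] w 0.0211
clock: 7.05
position: [0.5176, 0.1384, 0.0246]
ee_rot: [0.012, -3.138, 0.0]
force: [-6.1, 0.2, 9.2]
width: 0.226
t 7.05 pos [0.5176 0.1384 0.0246] yaw(y axis) deg 0.44 tilt z [-0.004 -0.    -1.   ] F [-6.09  0.17  9.22] T [0.13 1.33 0.03] w 0.0207
```

```bash
python3 -c "
from h import *
snap('b')"
```

```text
(no output)
```

View pics/bs.png

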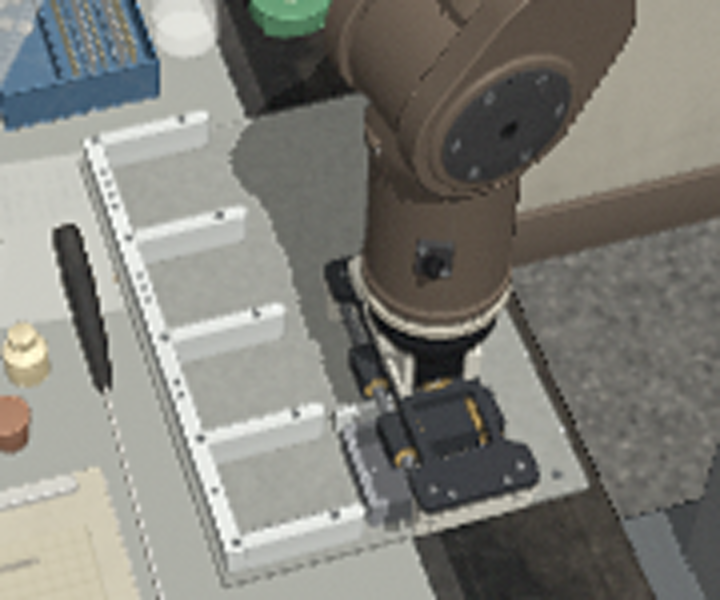

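View pics/bt.png

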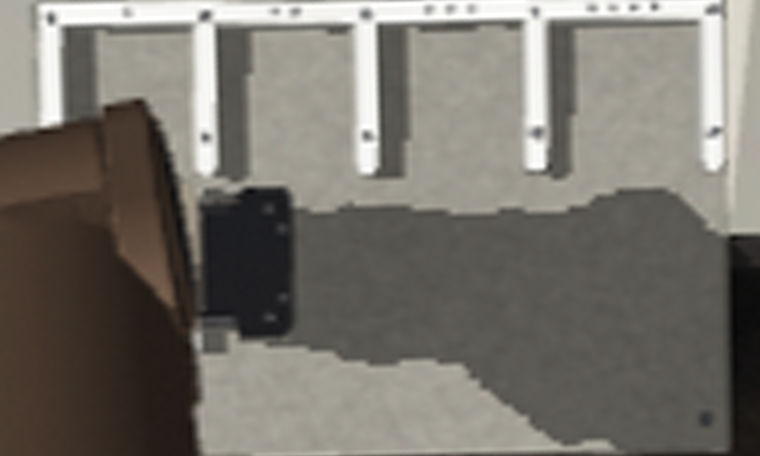

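```bash
python3 -c "
from h import *
im=cv2.imread('pics/bs.png')
big=cv2.resize(im[380:560,240:460],None,fx=3.6,fy=3.2,interpolation=cv2.INTER_CUBIC)
def m(P,c):
    q=(proj('side',P)-[220,110])*4+1.5
    q=(q-[240,380])*[3.6,3.2]
    for a in q: cv2.circle(big,tuple(int(v) for v in a),4,c,1); 
    print(q.round())
x=.5624
m([[x,.1704,.0155],[x,.1704,.0395],[x,.138-.045,.0395],[x,.138-.032,.0395],[x,.138-.032,.0155]],(0,0,255))
m([[.5674,.1733,.0415],[.5674,.1733,.0155],[.5674,.0923,.0415],[.5674,.0923,.0155]],(0,255,0))
cv2.imwrite('pics/bs2.png',big)"
```

```text
[[465. 473.]
 [469. 409.]
 [334.  97.]
 [356. 148.]
 [354. 214.]]
[[447. 422.]
 [443. 491.]
 [307.  95.]
 [305. 167.]]
```

View pics/bs2.png

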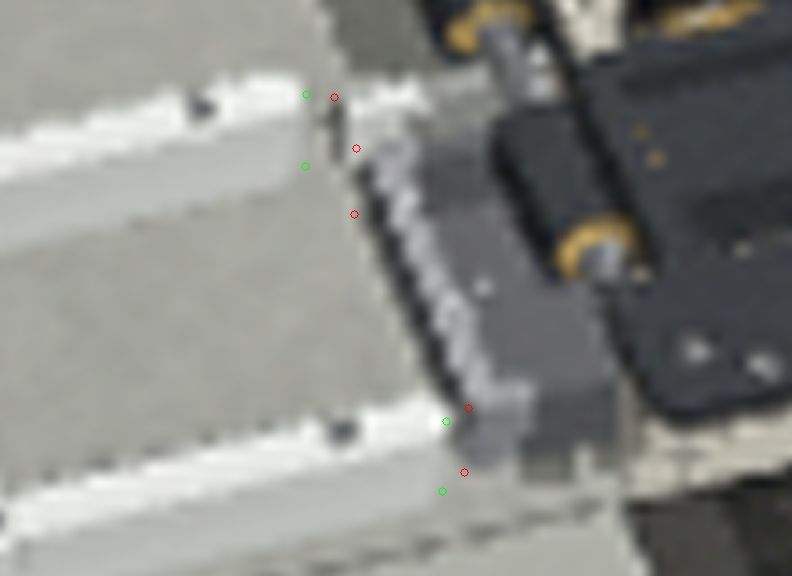

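```bash
python3 -m pendant '[[[0,0,-0.0005],[0,0,0],0.03],[[0,0,0],[0,0,0],0.03]]' 8; python3 -c "
from h import *
st()"
python3 -m pendant '[[[-0.001,0,0],[0,0,0],0.03],[[0,0,0],[0,0,0],0.03]]' 8; python3 -c "
from h import *
st()"
```

```text
clock: 7.4
position: [0.5194, 0.1384, 0.0249]
ee_rot: [0.012, -3.141, 0.001]
force: [-0.2, 0.3, -2.8]
width: 0.225
t 7.4 pos [0.5194 0.1384 0.0249] yaw(y axis) deg 0.42 tilt z [-0.001 -0.    -1.   ] F [-0.2   0.32 -2.85] T [0.03 0.01 0.06] w 0.0207
clock: 7.65
position: [0.5207, 0.1387, 0.0251]
ee_rot: [0.012, -3.141, 0.0]
force: [0.2, -0.2, -2.6]
width: 0.227
t 7.65 pos [0.5207 0.1387 0.0251] yaw(y axis) deg 0.44 tilt z [-0. -0. -1.] F [ 0.15 -0.16 -2.56] T [ 0.02  0.03 -0.06] w 0.0209
```

```bash
python3 -m pendant '[[[0,0,0.0002],[0,0,0],0.03],[[0,0,0],[0,0,0],0.03],[[0,0,0],[0,0,0],0.03]]' 4; python3 -c "
from h import *
st()"
python3 -m pendant '[[[-0.001,0,0],[0,0,0],0.03],[[-0.001,0,0],[0,0,0],0.03],[[0,0,0],[0,0,0],0.03]]' 4; python3 -c "
from h import *
st()"
```

```text
clock: 8.02
position: [0.5206, 0.1388, 0.025]
ee_rot: [0.012, -3.142, -0.0]
force: [0.7, -0.3, -3.4]
width: 0.223
t 8.03 pos [0.5206 0.1388 0.025 ] yaw(y axis) deg 0.45 tilt z [-0.  0. -1.] F [ 0.7  -0.27 -3.44] T [ 0.06 -0.01  0.01] w 0.0205
clock: 8.4
position: [0.522, 0.1387, 0.0249]
ee_rot: [0.012, -3.14, 0.0]
force: [-2.7, 0.1, -1.2]
width: 0.225
t 8.4 pos [0.522  0.1387 0.0249] yaw(y axis) deg 0.46 tilt z [-0.001 -0.    -1.   ] F [-2.7   0.09 -1.16] T [-0.06  0.65  0.06] w 0.0207
```

```bash
python3 -m pendant '[[[-0.001,0,0.0001],[0,0,0],0.03],[[-0.001,0,0.0001],[0,0,0],0.03],[[0,0,0],[0,0,0],0.03]]' 4; python3 -c "
from h import *
st()"
python3 -m pendant '[[[-0.001,0,0],[0,0,0],0.03],[[-0.001,0,0],[0,0,0],0.03],[[0,0,0],[0,0,0],0.03]]' 4; python3 -c "
from h import *
st();snap('c')
im=cv2.imread('pics/cs.png')
big=cv2.resize(im[380:560,240:460],None,fx=3.6,fy=3.2,interpolation=cv2.INTER_CUBIC);cv2.imwrite('pics/cs2.png',big)"
```

```text
clock: 8.78
position: [0.5236, 0.1384, 0.0247]
ee_rot: [0.012, -3.14, 0.001]
force: [-4.7, -1.2, -0.1]
width: 0.228
t 8.78 pos [0.5236 0.1384 0.0247] yaw(y axis) deg 0.44 tilt z [-0.002 -0.001 -1.   ] F [-4.73 -1.16 -0.14] T [-0.33  1.1  -0.03] w 0.0209
clock: 9.15
position: [0.5255, 0.1382, 0.0246]
ee_rot: [0.012, -3.139, 0.001]
force: [-5.8, -1.9, 0.3]
width: 0.225
t 9.15 pos [0.5255 0.1382 0.0246] yaw(y axis) deg 0.43 tilt z [-0.002 -0.001 -1.   ] F [-5.75 -1.89  0.25] T [-0.37  1.07 -0.  ] w 0.0206
```

View pics/cs2.png

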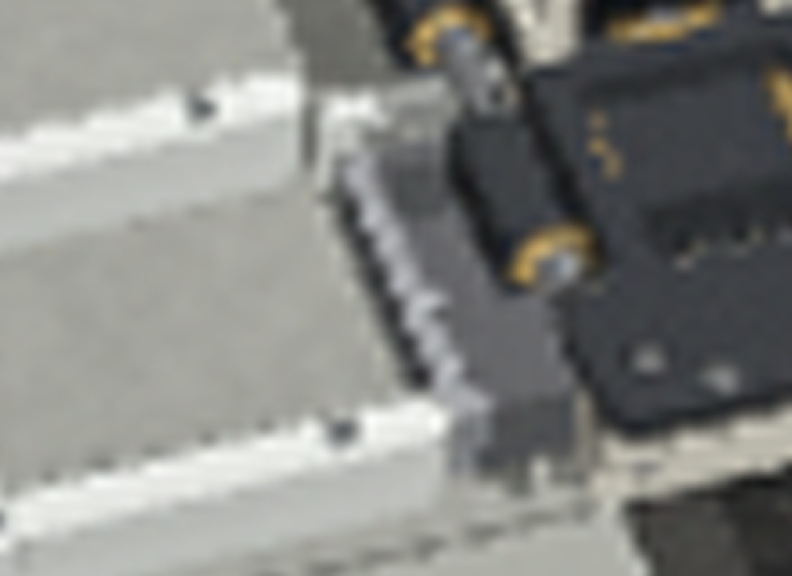

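```bash
python3 -m pendant '[[[0,-0.001,0],[0,0,0],0.03],[[-0.001,0,0],[0,0,0],0.03],[[-0.001,0,0],[0,0,0],0.03],[[0,0,0],[0,0,0],0.03]]' 4; python3 -c "
from h import *
st();snap('d')
im=cv2.imread('pics/ds.png')
big=cv2.resize(im[380:560,240:460],None,fx=3.6,fy=3.2,interpolation=cv2.INTER_CUBIC);cv2.imwrite('pics/ds2.png',big)"
```

```text
clock: 9.75
position: [0.528, 0.1375, 0.0247]
ee_rot: [0.012, -3.14, 0.001]
force: [-5.9, -1.4, 0.7]
width: 0.224
t 9.75 pos [0.528  0.1375 0.0247] yaw(y axis) deg 0.45 tilt z [-0.001 -0.    -1.   ] F [-5.91 -1.41  0.65] T [-0.26  1.15  0.09] w 0.0206
```

View pics/ds2.png

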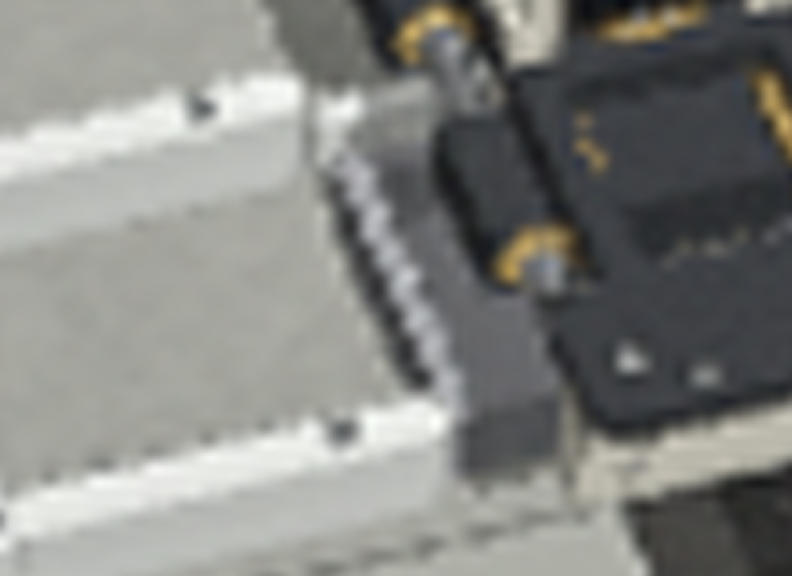

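View pics/dt.png

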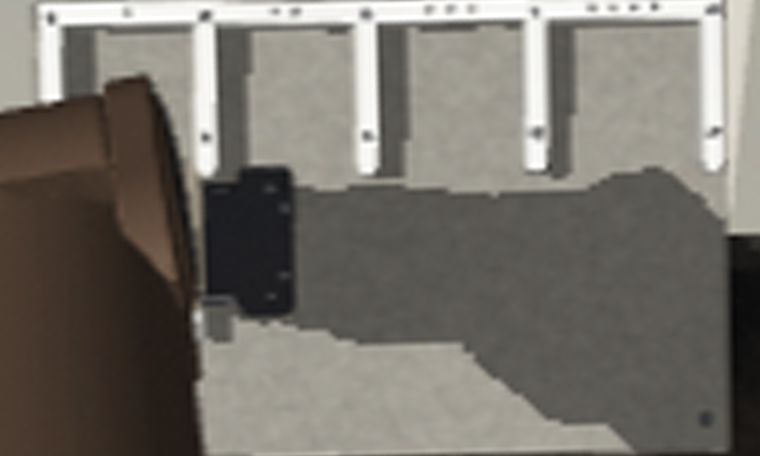

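```bash
python3 -m pendant '[[[0.003,0,0],[0,0,0],0.03],[[0.006,0,0],[0,0,0],0.03],[[0.006,-0.004,0],[0,0,0],0.03],[[0,-0.012,0],[0,0,0],0.03],[[0,-0.016,0],[0,0,0],0.03],[[0,-0.016,0],[0,0,0],0.03],[[0,-0.016,0],[0,0,0],0.03],[[0,-0.012,0],[0,0,0],0.03],[[0,-0.005,0],[0,0,0],0.03],[[0,0,0],[0,0,0],0.03]]' 4; python3 -c "
from h import *
to([.516,.0565,.0247],.5);snap('e')"
```

```text
clock: 11.1
position: [0.5143, 0.0566, 0.0248]
ee_rot: [-0.012, 3.142, 0.0]
force: [-0.0, 0.5, -3.0]
width: 0.224
t 11.1 pos [0.5143 0.0566 0.0248] yaw(y axis) deg 0.43 tilt z [ 0.  0. -1.] F [-0.05  0.53 -3.04] T [ 0.02  0.01 -0.01] w 0.0206
shift [-0.0017 -0.0001  0.0001] turn z -0.07
```

View pics/es.png

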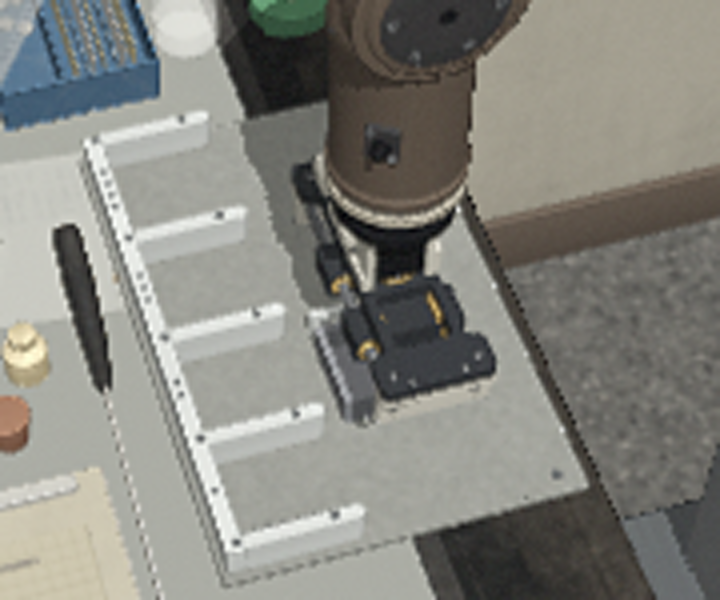

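View pics/et.png

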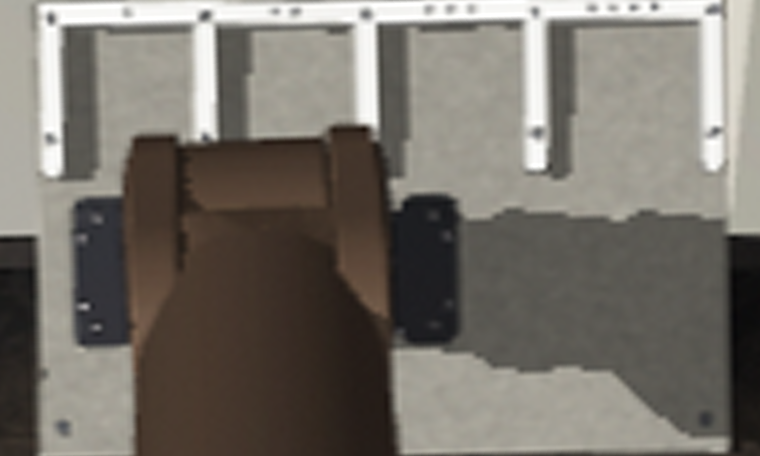

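```bash
python3 -m pendant '[[[0,0,0.0003],[0,0,0],0.03],[[0,0,0],[0,0,0],0.03],[[-0.004,0,0],[0,0,0],0.03],[[-0.002,0,0],[0,0,0],0.03],[[0,0,0],[0,0,0],0.03]]' 4; python3 -c "
from h import *
st()"
```

```text
clock: 11.82
position: [0.5207, 0.0568, 0.0246]
ee_rot: [-0.012, 3.141, 0.0]
force: [-0.4, 1.1, 0.1]
width: 0.228
t 11.82 pos [0.5207 0.0568 0.0246] yaw(y axis) deg 0.44 tilt z [ 0.  0. -1.] F [-0.43  1.11  0.1 ] T [0.03 0.11 0.  ] w 0.021
```

```bash
python3 -m pendant '[[[-0.002,0,0.0001],[0,0,0],0.03],[[-0.002,0,0],[0,0,0],0.03],[[0,0,0],[0,0,0],0.03]]' 4; python3 -c "
from h import *
st()"; python3 -m pendant '[[[-0.0015,0,0],[0,0,0],0.03],[[-0.0015,0,0],[0,0,0],0.03],[[0,0,0],[0,0,0],0.03]]' 4; python3 -c "
from h import *
st()";  python3 -m pendant '[[[-0.001,0,0],[0,0,0],0.03],[[-0.001,0,0],[0,0,0],0.03],[[0,0,0],[0,0,0],0.03]]' 4; python3 -c "
from h import *
st()"
```

```text
clock: 12.2
position: [0.5245, 0.0568, 0.0245]
ee_rot: [-0.012, 3.141, 0.0]
force: [-1.7, -0.8, 2.9]
width: 0.226
t 12.2 pos [0.5245 0.0568 0.0245] yaw(y axis) deg 0.45 tilt z [ 0.  0. -1.] F [-1.72 -0.8   2.91] T [-0.06  0.55 -0.01] w 0.0208
clock: 12.58
position: [0.5276, 0.0568, 0.0244]
ee_rot: [-0.012, 3.141, 0.0]
force: [-2.9, -0.3, 2.7]
width: 0.226
t 12.57 pos [0.5276 0.0568 0.0244] yaw(y axis) deg 0.44 tilt z [ 0.001  0.    -1.   ] F [-2.86 -0.32  2.67] T [0.05 0.57 0.02] w 0.0208
clock: 12.95
position: [0.529, 0.0568, 0.0243]
ee_rot: [0.012, -3.141, 0.0]
force: [-5.6, 0.5, 4.6]
width: 0.228
t 12.95 pos [0.529  0.0568 0.0243] yaw(y axis) deg 0.45 tilt z [-0.001 -0.    -1.   ] F [-5.6   0.45  4.58] T [ 0.03  1.   -0.01] w 0.0209
```

```bash
python3 -m pendant '[[[-0.001,0,-0.0001],[0,0,0],0.03],[[-0.001,0,0],[0,0,0],0.03],[[0,0,0],[0,0,0],0.03]]' 4; cat >> h.py <<'E'
def zoom(tag,c,cy,sc=10):
    im,d=arm.get_image("side"); h,w=57,76
    cv2.imwrite(f"pics/{tag}.png",cv2.resize(im[cy-h//2:cy-h//2+h,c-w//2:c-w//2+w,::-1],None,fx=sc,fy=sc,interpolation=cv2.INTER_CUBIC))
E
python3 -c "
from h import *
st();zoom('f',300,200)"
```

```text
clock: 13.32
position: [0.5305, 0.0567, 0.0241]
ee_rot: [0.012, -3.14, 0.0]
force: [-3.9, -0.8, 2.2]
width: 0.223
t 13.32 pos [0.5305 0.0567 0.0241] yaw(y axis) deg 0.45 tilt z [-0.002 -0.    -1.   ] F [-3.9  -0.78  2.25] T [-0.03  1.13  0.04] w 0.0205
```

View pics/f.png

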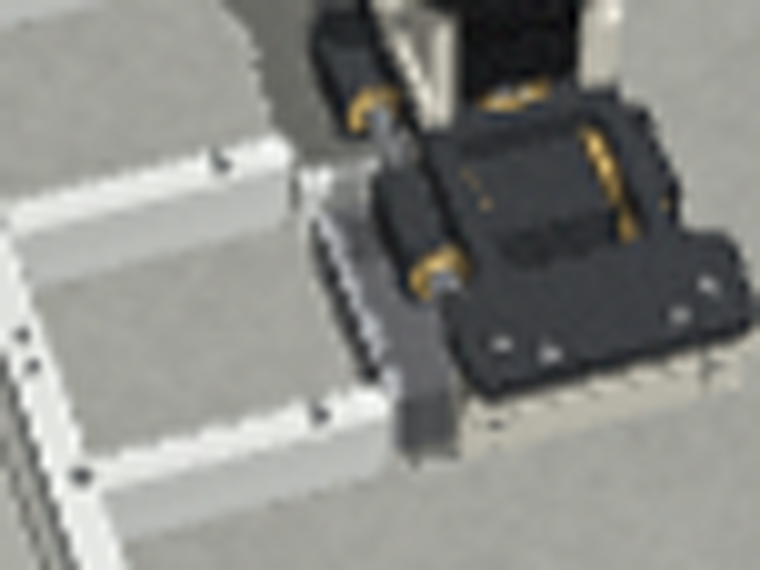

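```bash
python3 -m pendant '[[[0.001,-0.001,0],[0,0,0],0.03],[[0,-0.001,0],[0,0,0],0.03],[[-0.001,0,0],[0,0,0],0.03],[[-0.001,0,0],[0,0,0],0.03],[[-0.001,0,0],[0,0,0],0.03],[[0,0,0],[0,0,0],0.03]]' 4; python3 -c "
from h import *
st();zoom('g',300,200)"
```

```text
clock: 14.12
position: [0.5322, 0.0544, 0.0243]
ee_rot: [0.012, -3.139, 0.001]
force: [-6.2, -1.0, -0.3]
width: 0.221
t 14.12 pos [0.5322 0.0544 0.0243] yaw(y axis) deg 0.43 tilt z [-0.002 -0.001 -1.   ] F [-6.15 -1.02 -0.35] T [-0.36  1.13  0.07] w 0.0203
```

View pics/g.png

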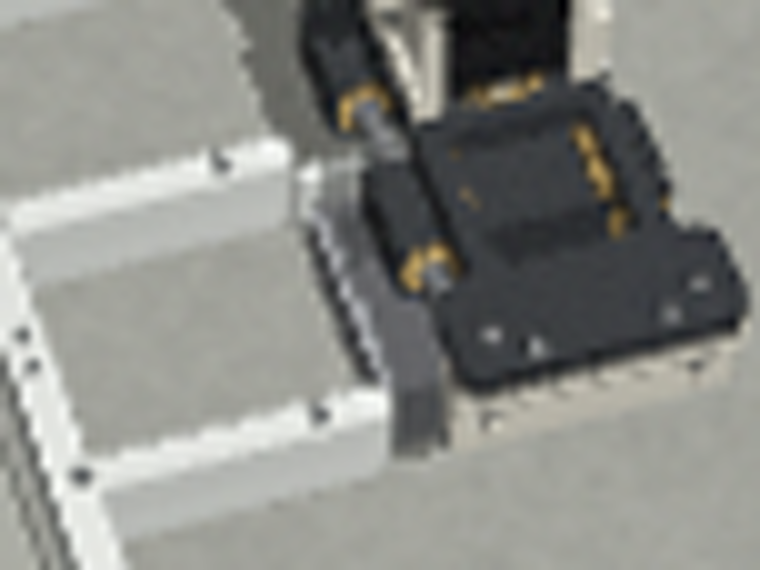

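```bash
python3 -m pendant '[[[0.001,0.0012,0],[0,0,0],0.03],[[-0.001,0,0],[0,0,0],0.03],[[-0.001,0,0],[0,0,0],0.03],[[-0.001,0,0],[0,0,0],0.03],[[0,0,0],[0,0,0],0.03]]' 4; python3 -c "
from h import *
st();zoom('g2',300,200)"
```

```text
clock: 14.8
position: [0.5343, 0.0554, 0.0243]
ee_rot: [0.011, -3.14, 0.001]
force: [-5.6, -3.8, 0.3]
width: 0.223
t 14.8 pos [0.5343 0.0554 0.0243] yaw(y axis) deg 0.42 tilt z [-0.002 -0.001 -1.   ] F [-5.56 -3.76  0.33] T [-0.76  1.17 -0.  ] w 0.0205
```

View pics/g2.png

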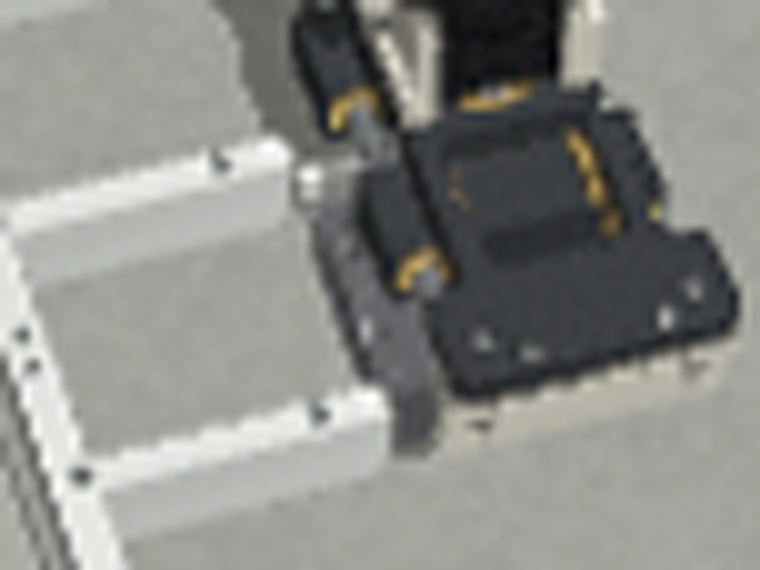

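```bash
python3 -m pendant '[[[0.003,0,0],[0,0,0],0.03],[[0.006,0,0],[0,0,0],0.03],[[0.006,-0.003,0],[0,0,0],0.03],[[0,-0.012,0],[0,0,0],0.03],[[0,-0.016,0],[0,0,0],0.03],[[0,-0.016,0],[0,0,0],0.03],[[0,-0.016,0],[0,0,0],0.03],[[0,-0.014,0],[0,0,0],0.03],[[0,-0.008,0],[0,0,0],0.03],[[0,-0.001,0],[0,0,0],0.03]]' 4; python3 -c "
from h import *
to([.516,-.0305,.0247],.5);snap('i')"
```

```text
clock: 16.1
position: [0.521, -0.0307, 0.0245]
ee_rot: [-0.011, 3.142, -0.0]
force: [0.4, 0.6, -2.5]
width: 0.225
t 16.1 pos [ 0.521  -0.0307  0.0245] yaw(y axis) deg 0.39 tilt z [ 0. -0. -1.] F [ 0.43  0.6  -2.46] T [-0.02  0.05 -0.01] w 0.0207
shift [ 0.005   0.0002 -0.0002] turn z -0.11
```

View pics/is.png

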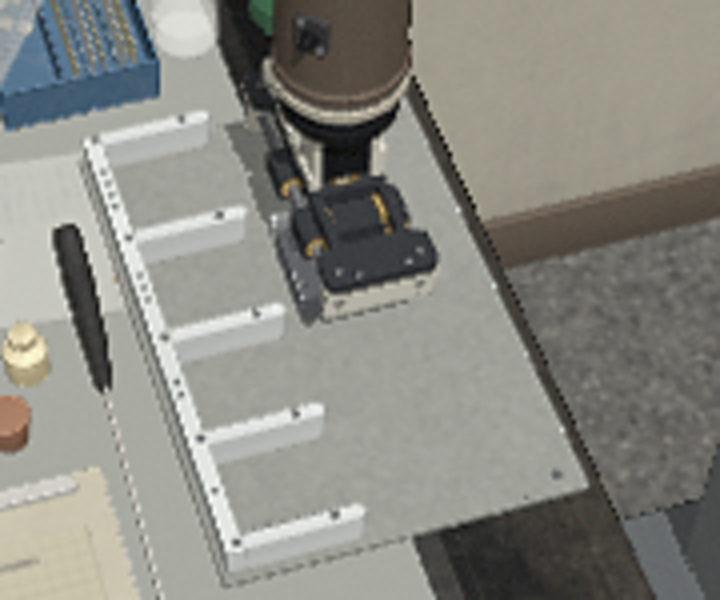

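View pics/it.png

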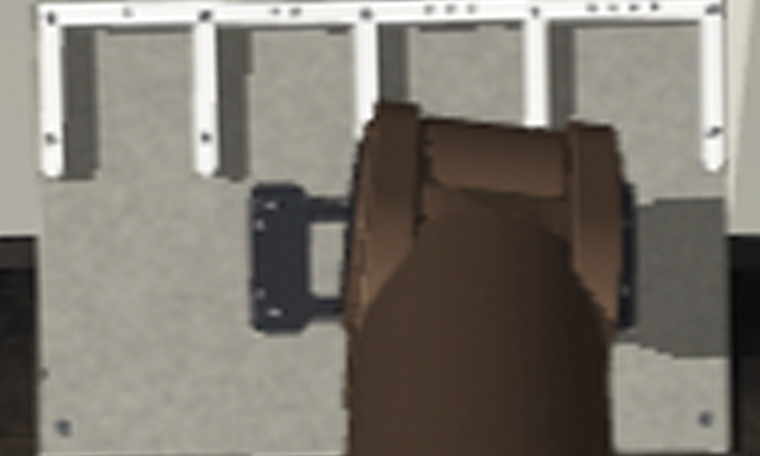

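```bash
python3 -m pendant '[[[0,0,0.0003],[0,0,-0.15],0.03],[[-0.004,0,0],[0,0,0],0.03],[[-0.004,0,0],[0,0,0],0.03],[[-0.002,0,0],[0,0,0],0.03],[[0,0,0],[0,0,0],0.03]]' 4; python3 -c "
from h import *
st()"; python3 -m pendant '[[[-0.0015,0,0],[0,0,0],0.03],[[-0.0015,0,0],[0,0,0],0.03],[[0,0,0],[0,0,0],0.03]]' 4; python3 -c "
from h import *
st()";  python3 -m pendant '[[[-0.001,0,0],[0,0,0],0.03],[[-0.001,0,0],[0,0,0],0.03],[[0,0,0],[0,0,0],0.03]]' 4; python3 -c "
from h import *
st();zoom('j',290,175)"
```

```text
clock: 16.82
position: [0.5315, -0.0297, 0.0243]
ee_rot: [-0.017, 3.141, 0.0]
force: [0.6, 1.2, -0.4]
width: 0.224
t 16.82 pos [ 0.5315 -0.0297  0.0243] yaw(y axis) deg 0.61 tilt z [ 0.001  0.    -1.   ] F [ 0.6   1.2  -0.37] T [ 0.09 -0.08  0.01] w 0.0206
clock: 17.2
position: [0.534, -0.03, 0.0242]
ee_rot: [-0.016, 3.141, -0.0]
force: [-1.2, 0.6, -0.3]
width: 0.222
t 17.2 pos [ 0.534  -0.03    0.0242] yaw(y axis) deg 0.59 tilt z [ 0. -0. -1.] F [-1.16  0.58 -0.34] T [-0.    0.29 -0.06] w 0.0204
clock: 17.58
position: [0.5354, -0.0299, 0.0241]
ee_rot: [0.016, -3.141, 0.0]
force: [-3.9, -0.4, 1.2]
width: 0.224
t 17.57 pos [ 0.5354 -0.0299  0.0241] yaw(y axis) deg 0.6 tilt z [-0.001 -0.    -1.   ] F [-3.92 -0.39  1.21] T [-0.11  0.94  0.01] w 0.0206
```

View pics/j.png

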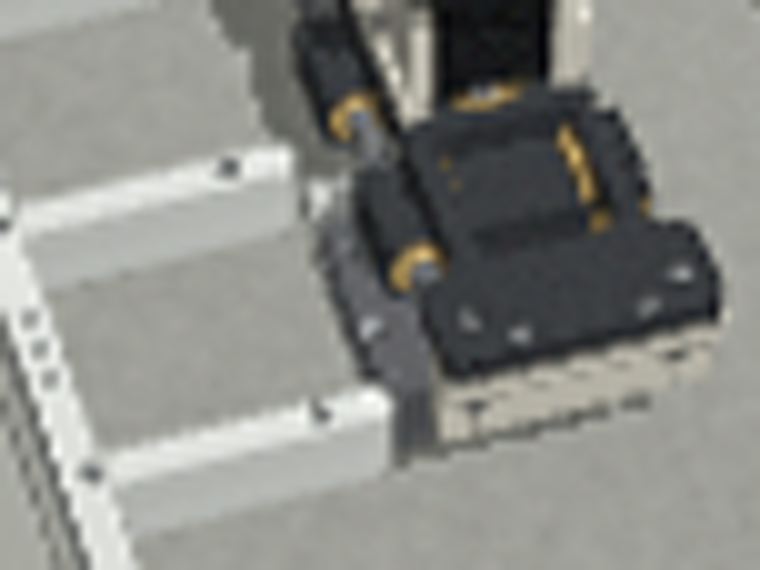

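```bash
python3 -m pendant '[[[0.001,-0.001,0],[0,0,0],0.03],[[-0.001,0,0],[0,0,0],0.03],[[-0.001,0,0],[0,0,0],0.03],[[-0.001,0,0],[0,0,0],0.03],[[0,0,0],[0,0,0],0.03]]' 4; python3 -c "
from h import *
st();zoom('k',290,175)"
```

```text
clock: 18.25
position: [0.5371, -0.0312, 0.024]
ee_rot: [0.016, -3.14, 0.0]
force: [-4.1, 0.0, 1.1]
width: 0.225
t 18.25 pos [ 0.5371 -0.0312  0.024 ] yaw(y axis) deg 0.58 tilt z [-0.002 -0.    -1.   ] F [-4.13  0.01  1.07] T [-0.23  1.11  0.04] w 0.0207
```

View pics/k.png

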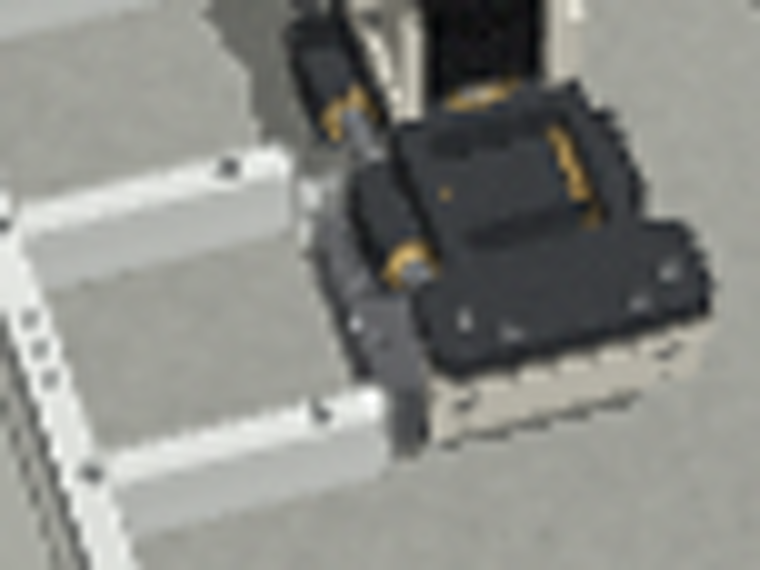

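```bash
python3 -m pendant '[[[0.001,-0.001,0],[0,0,0],0.03],[[-0.001,0,0],[0,0,0],0.03],[[-0.001,0,0],[0,0,0],0.03],[[-0.001,0,0],[0,0,0],0.03],[[0,0,0],[0,0,0],0.03]]' 4; python3 -c "
from h import *
st();zoom('l',290,175)"
```

```text
clock: 18.92
position: [0.539, -0.0323, 0.024]
ee_rot: [0.016, -3.14, 0.0]
force: [-5.9, -2.3, 0.9]
width: 0.223
t 18.93 pos [ 0.539  -0.0323  0.024 ] yaw(y axis) deg 0.57 tilt z [-0.002 -0.    -1.   ] F [-5.87 -2.3   0.92] T [-0.45  1.1  -0.01] w 0.0204
```

View pics/l.png

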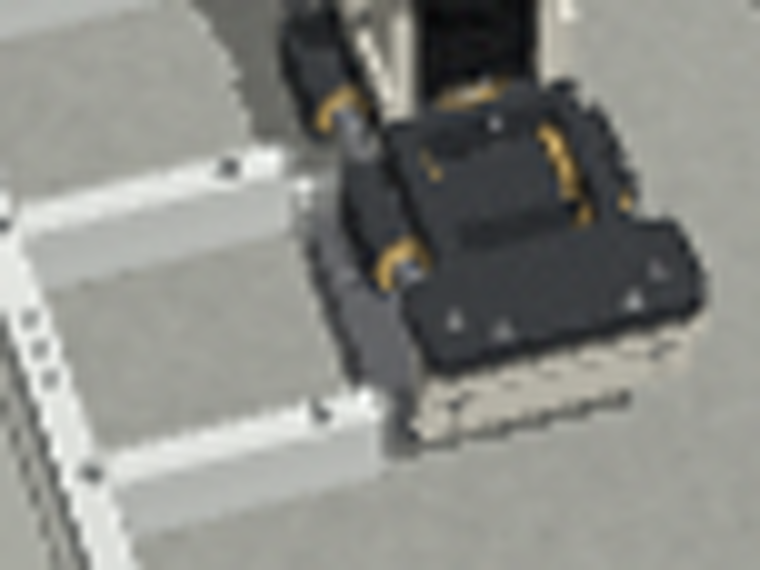

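```bash
python3 -m pendant '[[[0.001,-0.001,0],[0,0,0],0.03],[[-0.001,0,0],[0,0,0],0.03],[[-0.001,0,0],[0,0,0],0.03],[[-0.001,0,0],[0,0,0],0.03],[[0,0,0],[0,0,0],0.03]]' 4; python3 -c "
from h import *
st();zoom('m',290,175)"
```

```text
clock: 19.6
position: [0.5423, -0.033, 0.0242]
ee_rot: [-0.016, 3.141, -0.0]
force: [-0.2, -2.4, -1.7]
width: 0.225
t 19.6 pos [ 0.5423 -0.033   0.0242] yaw(y axis) deg 0.59 tilt z [ 0. -0. -1.] F [-0.25 -2.36 -1.73] T [-0.49  0.15 -0.  ] w 0.0207
```

View pics/m.png

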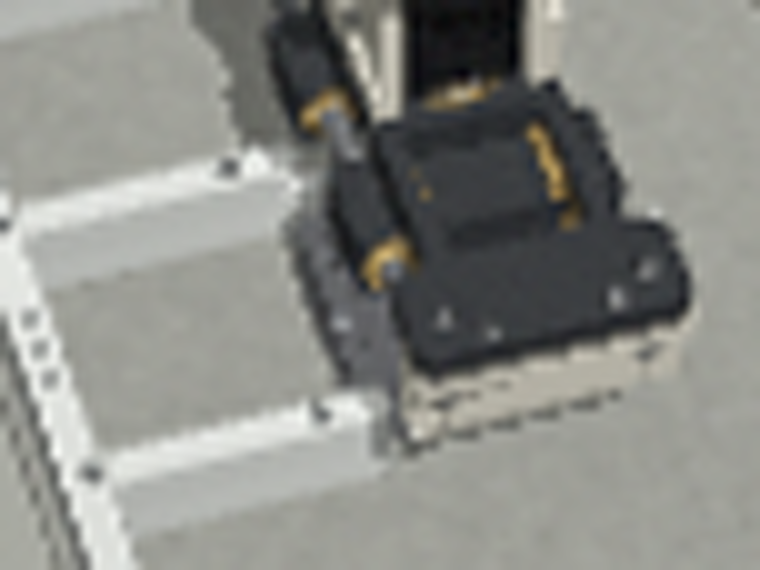

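```bash
python3 - <<'E'
from h import *
im=cv2.imread("pics/top0.png").astype(np.float32)
s=8000;x0,x1,y0,y1=.445,.51,.0,.13
r=rectify("top",im,0.0395,x0,x1,y0,y1,s)
# deskew by aligning: carrier yaw; search shear that maximises gradient sharpness
g=r.mean(2); H,W=g.shape
best=None
for sl in np.arange(-.03,.031,.002):
    v,u=np.mgrid[0:H,0:W].astype(np.float32); gs=cv2.remap(g,u+(v-H/2)*np.float32(sl),v,cv2.INTER_LINEAR)
    p=gs[40:-40].mean(0); q=np.sum(np.diff(p)**2)
    if best is None or q>best[0]: best=(q,sl,p)
print("slope",best[1])
p=best[2]; d=np.gradient(cv2.GaussianBlur(p[None],(1,1),0)[0])
y=y1-(np.arange(W)+.5)/s
idx=np.arange(0,W,8)
for i in idx: 
    if .02<y[i]<.11: print(round(y[i]*1e3,1),round(float(p[i]),0),end=' | ')
E
```

```text
slope 0.006000000000000033
109.9 145.0 | 108.9 145.0 | 107.9 145.0 | 106.9 146.0 | 105.9 146.0 | 104.9 146.0 | 103.9 145.0 | 102.9 141.0 | 101.9 135.0 | 100.9 126.0 | 99.9 110.0 | 98.9 95.0 | 97.9 83.0 | 96.9 78.0 | 95.9 80.0 | 94.9 82.0 | 93.9 82.0 | 92.9 82.0 | 91.9 82.0 | 90.9 81.0 | 89.9 81.0 | 88.9 82.0 | 87.9 85.0 | 86.9 91.0 | 85.9 102.0 | 84.9 114.0 | 83.9 127.0 | 82.9 139.0 | 81.9 145.0 | 80.9 148.0 | 79.9 148.0 | 78.9 147.0 | 77.9 146.0 | 76.9 146.0 | 75.9 147.0 | 74.9 146.0 | 73.9 146.0 | 72.9 146.0 | 71.9 146.0 | 70.9 146.0 | 69.9 146.0 | 68.9 146.0 | 67.9 146.0 | 66.9 146.0 | 65.9 146.0 | 64.9 146.0 | 63.9 146.0 | 62.9 146.0 | 61.9 146.0 | 60.9 146.0 | 59.9 146.0 | 58.9 146.0 | 57.9 146.0 | 56.9 146.0 | 55.9 146.0 | 54.9 146.0 | 53.9 146.0 | 52.9 146.0 | 51.9 146.0 | 50.9 146.0 | 49.9 145.0 | 48.9 145.0 | 47.9 145.0 | 46.9 145.0 | 45.9 146.0 | 44.9 146.0 | 43.9 142.0 | 42.9 138.0 | 41.9 129.0 | 40.9 115.0 | 39.9 101.0 | 38.9 89.0 | 37.9 80.0 | 36.9 78.0 | 35.9 84.0 | 34.9 99.0 | 33.9 118.0 | 32.9 148.0 | 31.9 179.0 | 30.9 205.0 | 29.9 220.0 | 28.9 218.0 | 27.9 197.0 | 26.9 159.0 | 25.9 119.0 | 24.9 86.0 | 23.9 71.0 | 22.9 75.0 | 21.9 80.0 | 20.9 81.0 |
```

```bash
python3 -m pendant '[[[-0.001,-0.0006,0.0001],[0,0,0],0.03],[[-0.002,0,0],[0,0,0],0.03],[[-0.002,0,0],[0,0,0],0.03],[[-0.001,0,0],[0,0,0],0.03],[[0,0,0],[0,0,0],0.03]]' 4; python3 -c "
from h import *
st();zoom('n',285,175)"
```

```text
clock: 20.27
position: [0.5484, -0.0331, 0.0242]
ee_rot: [-0.017, 3.141, 0.0]
force: [-0.7, 0.1, -2.7]
width: 0.221
t 20.27 pos [ 0.5484 -0.0331  0.0242] yaw(y axis) deg 0.61 tilt z [ 0.001  0.    -1.   ] F [-0.72  0.14 -2.72] T [ 0.11  0.01 -0.02] w 0.0202
```

View pics/n.png

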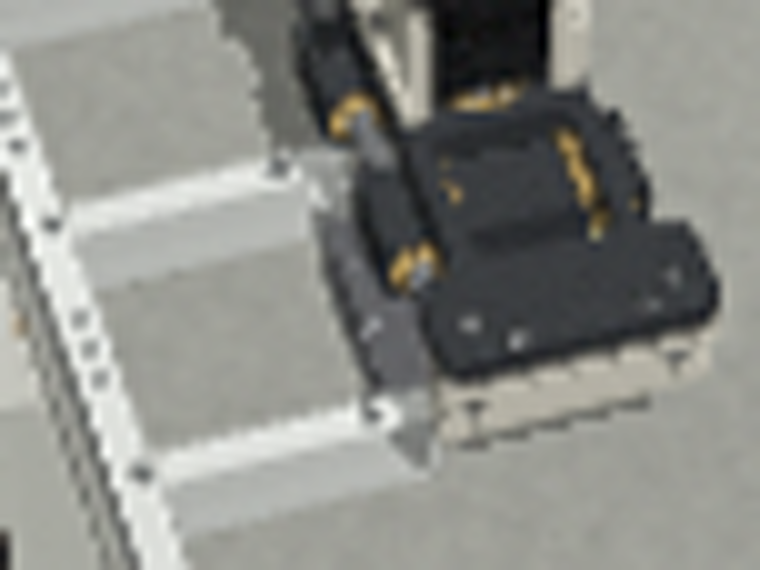

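```bash
python3 -m pendant '[[[-0.002,0,0.0003],[0,0,0],0.03],[[-0.003,0,0],[0,0,0],0.03],[[-0.003,0,0],[0,0,0],0.03],[[-0.003,0,0],[0,0,0],0.03],[[-0.003,0,0],[0,0,0],0.03]]' 4; python3 -c "
from h import *
st()";python3 -m pendant '[[[-0.003,0,0],[0,0,0],0.03],[[-0.003,0,0],[0,0,0],0.03],[[-0.003,0,0],[0,0,0],0.03],[[-0.003,0,0],[0,0,0],0.03]]' 4; python3 -c "
from h import *
st();zoom('o',280,180)"
```

```text
clock: 20.95
position: [0.562, -0.0332, 0.0239]
ee_rot: [0.016, -3.141, -0.0]
force: [-4.7, -0.1, 5.4]
width: 0.224
t 20.95 pos [ 0.562  -0.0332  0.0239] yaw(y axis) deg 0.59 tilt z [-0.  0. -1.] F [-4.66 -0.07  5.41] T [-0.01  0.89  0.03] w 0.0206
clock: 21.45
position: [0.574, -0.0331, 0.0239]
ee_rot: [0.016, -3.141, -0.0]
force: [-4.5, -0.1, 4.9]
width: 0.224
t 21.45 pos [ 0.574  -0.0331  0.0239] yaw(y axis) deg 0.59 tilt z [-0.  0. -1.] F [-4.54 -0.09  4.89] T [ 0.01  0.96 -0.01] w 0.0206
```

View pics/o.png

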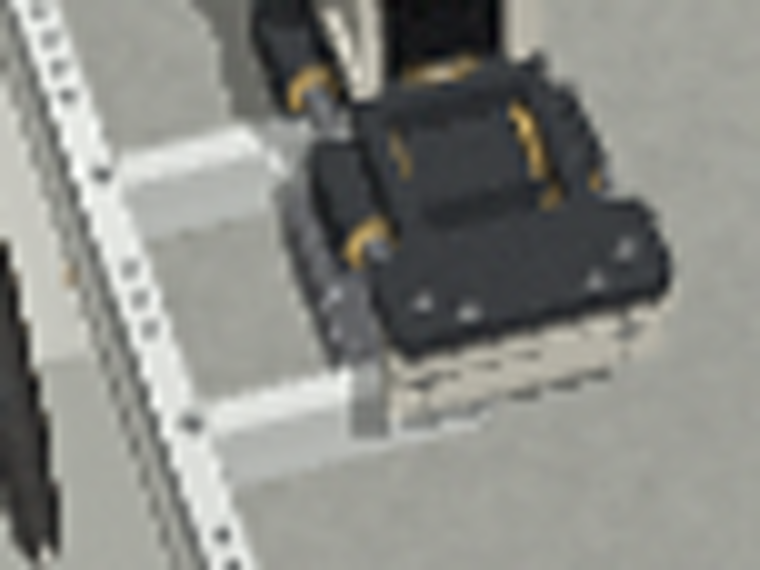

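```bash
python3 -m pendant '[[[-0.002,0,-0.00015],[0,0,0],0.03],[[-0.003,0,0],[0,0,0],0.03],[[-0.003,0,0],[0,0,0],0.03],[[-0.003,0,0],[0,0,0],0.03],[[-0.003,0,0],[0,0,0],0.03]]' 4; python3 -c "
from h import *
st()";python3 -m pendant '[[[-0.003,0,0],[0,0,0],0.03],[[-0.003,0,0],[0,0,0],0.03],[[-0.003,0,0],[0,0,0],0.03],[[-0.003,0,0],[0,0,0],0.03]]' 4; python3 -c "
from h import *
st();zoom('p',280,180)"
```

```text
clock: 22.12
position: [0.5883, -0.0329, 0.024]
ee_rot: [-0.017, 3.141, 0.0]
force: [-3.3, 0.2, 0.3]
width: 0.226
t 22.12 pos [ 0.5883 -0.0329  0.024 ] yaw(y axis) deg 0.6 tilt z [ 0.  0. -1.] F [-3.35  0.18  0.28] T [-0.02  0.48 -0.02] w 0.0207
clock: 22.62
position: [0.6002, -0.0328, 0.024]
ee_rot: [-0.016, 3.142, -0.0]
force: [-1.4, -0.1, 1.4]
width: 0.226
t 22.62 pos [ 0.6002 -0.0328  0.024 ] yaw(y axis) deg 0.6 tilt z [ 0. -0. -1.] F [-1.39 -0.1   1.41] T [-0.08  0.47  0.02] w 0.0207
```

View pics/p.png

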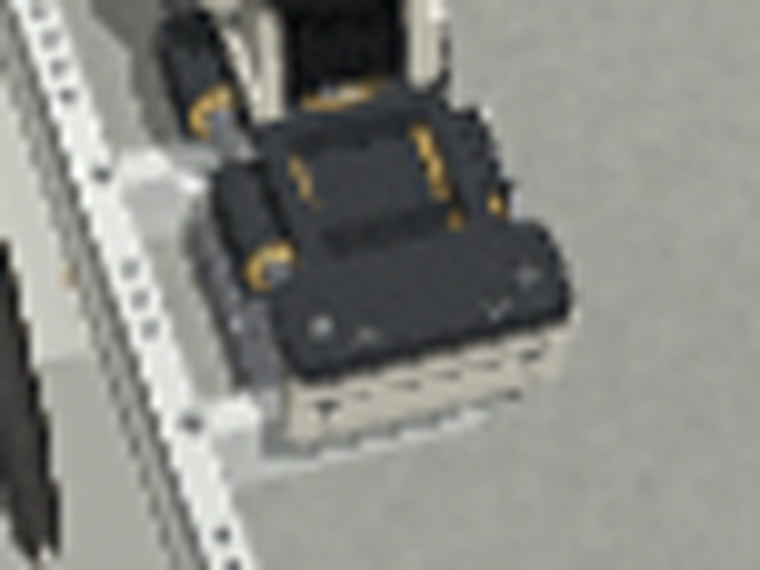

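```bash
python3 -m pendant '[[[-0.003,0,0],[0,0,0],0.03],[[-0.003,0,0],[0,0,0],0.03],[[-0.003,0,0],[0,0,0],0.03],[[-0.003,0,0],[0,0,0],0.03]]' 4; python3 -c "
from h import *
st()";python3 -m pendant '[[[-0.002,0,0],[0,0,0],0.03],[[-0.002,0,0],[0,0,0],0.03],[[0,0,0],[0,0,0],0.03]]' 4; python3 -c "
from h import *
st();zoom('q',280,180)"
```

```text
clock: 23.18
position: [0.6122, -0.0328, 0.0239]
ee_rot: [0.016, -3.141, 0.0]
force: [-2.5, -1.4, 0.4]
width: 0.225
t 23.18 pos [ 0.6122 -0.0328  0.0239] yaw(y axis) deg 0.6 tilt z [-0. -0. -1.] F [-2.51 -1.41  0.44] T [-0.15  0.55  0.06] w 0.0207
clock: 23.55
position: [0.6155, -0.0327, 0.0238]
ee_rot: [0.016, -3.141, 0.0]
force: [-4.7, -0.9, 1.1]
width: 0.224
t 23.55 pos [ 0.6155 -0.0327  0.0238] yaw(y axis) deg 0.59 tilt z [-0.001 -0.    -1.   ] F [-4.72 -0.87  1.15] T [-0.2   0.94  0.03] w 0.0205
```

View pics/q.png

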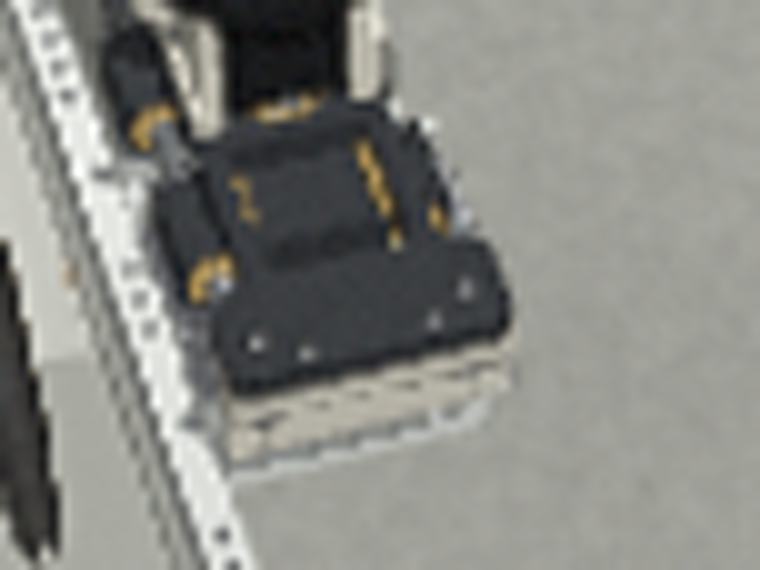

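```bash
python3 -m pendant '[[[-0.001,0,0],[0,0,0],0.03],[[-0.001,0,0],[0,0,0],0.03],[[-0.001,0,0],[0,0,0],0.03],[[-0.001,0,0],[0,0,0],0.03],[[0,0,0],[0,0,0],0.03]]' 4; python3 -c "
from h import *
st();snap('r')"
```

```text
clock: 24.22
position: [0.6191, -0.0328, 0.0236]
ee_rot: [0.016, -3.14, 0.0]
force: [-6.1, -1.7, 1.1]
width: 0.226
t 24.23 pos [ 0.6191 -0.0328  0.0236] yaw(y axis) deg 0.59 tilt z [-0.002 -0.    -1.   ] F [-6.07 -1.72  1.11] T [-0.36  1.14 -0.01] w 0.0208
```

View pics/rs.png

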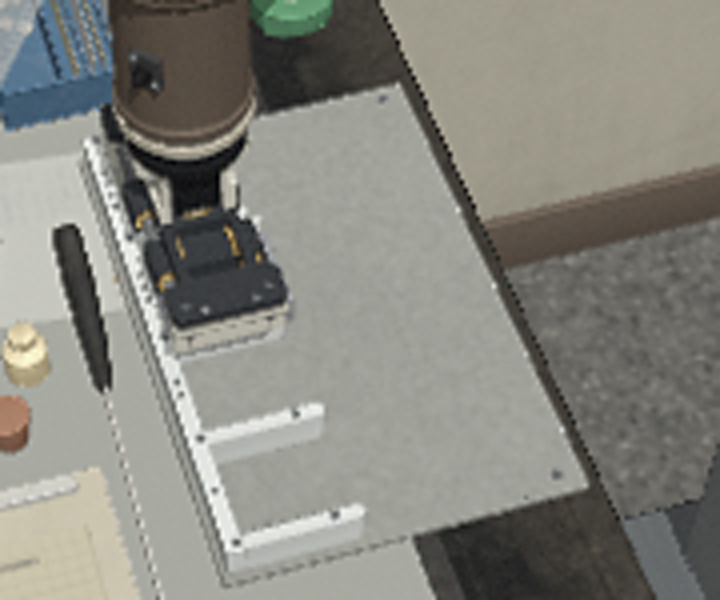

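View pics/rt.png

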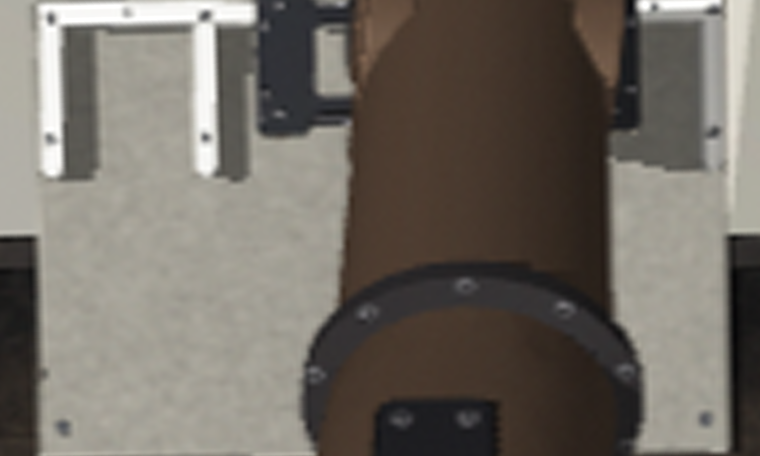

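```bash
python3 -m pendant '[[[0.001,0,0],[0,0,0],0.014],[[0,0,0],[0,0,0],0.012],[[0,0,0],[0,0,0],0.012],[[0,0,-0.001],[0,0,0],0.012],[[0,0,0],[0,0,0],0.012]]' 4; python3 -c "
from h import *
st()"; python3 -m pendant '[[[-0.003,0,0],[0,0,0],0.012],[[-0.003,0,0],[0,0,0],0.012],[[-0.002,0,0],[0,0,0],0.012],[[-0.001,0,0],[0,0,0],0.012],[[0,0,0],[0,0,0],0.012]]' 4; python3 -c "
from h import *
st()"
```

```text
clock: 24.95
position: [0.6193, -0.0325, 0.0252]
ee_rot: [-0.017, 3.141, 0.0]
force: [0.1, -0.0, -0.8]
width: 0.125
t 24.95 pos [ 0.6193 -0.0325  0.0252] yaw(y axis) deg 0.61 tilt z [ 0.001  0.    -1.   ] F [ 0.1  -0.01 -0.82] T [ 0.   -0.02 -0.01] w 0.0115
clock: 25.58
position: [0.628, -0.0325, 0.0249]
ee_rot: [0.016, -3.141, -0.0]
force: [-1.2, -0.3, -0.4]
width: 0.129
t 25.57 pos [ 0.628  -0.0325  0.0249] yaw(y axis) deg 0.6 tilt z [-0.  0. -1.] F [-1.22 -0.3  -0.41] T [ 0.02  0.02 -0.  ] w 0.0118
```

```bash
python3 -m pendant '[[[-0.001,0,0],[0,0,0],0.012],[[-0.001,0,0],[0,0,0],0.012],[[0,0,0],[0,0,0],0.012]]' 4; python3 -c "
from h import *
st()"; python3 -m pendant '[[[-0.001,0,0],[0,0,0],0.012],[[-0.001,0,0],[0,0,0],0.012],[[0,0,0],[0,0,0],0.012]]' 4; python3 -c "
from h import *
st()"
```

```text
clock: 25.95
position: [0.6301, -0.0325, 0.025]
ee_rot: [-0.016, 3.141, 0.0]
force: [-0.2, -0.3, -0.1]
width: 0.132
t 25.95 pos [ 0.6301 -0.0325  0.025 ] yaw(y axis) deg 0.6 tilt z [ 0.  0. -1.] F [-0.19 -0.32 -0.09] T [0.05 0.02 0.02] w 0.0121
clock: 26.32
position: [0.6309, -0.0325, 0.0248]
ee_rot: [0.016, -3.139, -0.0]
force: [-5.3, -0.3, 2.9]
width: 0.13
t 26.32 pos [ 0.6309 -0.0325  0.0248] yaw(y axis) deg 0.59 tilt z [-0.002  0.    -1.   ] F [-5.3  -0.26  2.88] T [0.04 1.03 0.03] w 0.0119
```

```bash
python3 -m pendant '[[[0.003,0,0],[0,0,0],0.012],[[0.004,0,0],[0,0,0],0.012],[[0.006,0,0],[0,0,0],0.012],[[0,0,-0.005],[0,0,0],0.012],[[0,0,-0.02],[0,0,0],0.012],[[0,0,-0.05],[0,0,0],0.012],[[0,0,-0.05],[0,0,0],0.012],[[0.05,0.02,-0.02],[0,0,0],0.012],[[0.04,0.04,0],[0,0,0],0.012],[[0.02,0.05,0],[0,0,0],0.012]]' 4;python3 -m pendant '[[[0.02,0.055,0],[0,0,0],0.012],[[0.02,0.055,0],[0,0,0],0.012],[[0.01,0.055,0],[0,0,0],0.012],[[0.01,0.055,0],[0,0,0],0.012],[[0,0.05,0],[0,0,0],0.012],[[0,0,0],[0,0,0],0.012]]' 4; python3 -c "
from h import *
st();snap('u');im,d=arm.get_image('top');np.save('pics/u_d.npy',d);im,d=arm.get_image('side');np.save('pics/us_d.npy',d)
for n in ('top','side'):
  X=cloud(n,np.load('pics/u_d.npy' if n=='top' else 'pics/us_d.npy'))
  for l in('roller','tape_roll','beaker','brass_weight','carrier'):
    for q in arm.masks_of(n,l)[:1]: print(n,l,round(q['conf'],2),np.round(q['rect'],1),np.round(np.percentile(X[q['pixels']],[2,50,98],axis=0),3).tolist())"
```

```text
clock: 27.58
position: [0.5063, 0.0762, 0.171]
ee_rot: [-0.013, 3.14, 0.001]
force: [1.2, 1.6, 0.9]
width: 0.131
clock: 28.32
position: [0.4437, 0.3506, 0.1703]
ee_rot: [-0.026, 3.141, 0.004]
force: [0.8, -0.3, -0.2]
width: 0.134
t 28.32 pos [0.4437 0.3506 0.1703] yaw(y axis) deg 0.96 tilt z [ 0.     0.003 -1.   ] F [ 0.85 -0.28 -0.16] T [-0.01  0.   -0.06] w 0.0123
top roller 0.53 [185.  246.   14.6  25.2] [[0.445, 0.273, -0.001], [0.468, 0.283, 0.039], [0.493, 0.307, 0.049]]
top tape_roll 0.9 [394.8 249.1  21.1  25.1] [[0.442, -0.333, 0.001], [0.472, -0.301, 0.018], [0.501, -0.27, 0.024]]
top beaker 0.57 [391.9 218.6  20.9  19.7] [[0.534, -0.312, 0.01], [0.559, -0.291, 0.035], [0.584, -0.262, 0.078]]
top carrier 0.62 [301.8 199.7  33.9  34.2] [[0.562, -0.074, 0.013], [0.604, -0.036, 0.021], [0.647, -0.0, 0.044]]
side roller 0.95 [375.6 297.6  40.3  74.5] [[0.435, 0.284, -0.0], [0.461, 0.348, 0.033], [0.491, 0.449, 0.048]]
side tape_roll 0.3 [275.2 179.6  36.   33.1] [[0.558, -0.076, 0.014], [0.601, -0.05, 0.027], [0.647, 0.001, 0.044]]
side beaker 0.95 [264.9 110.5  16.4  27.1] [[0.535, -0.315, 0.017], [0.559, -0.275, 0.052], [0.583, -0.259, 0.077]]
side brass_weight 0.72 [226.2 200.9  10.2  12.9] [[0.728, -0.027, 0.006], [0.743, -0.011, 0.033], [0.756, -0.002, 0.054]]
side carrier 0.71 [273.1 178.   33.4  31.4] [[0.564, -0.076, 0.015], [0.603, -0.051, 0.028], [0.648, -0.001, 0.043]]
```

View pics/us.png

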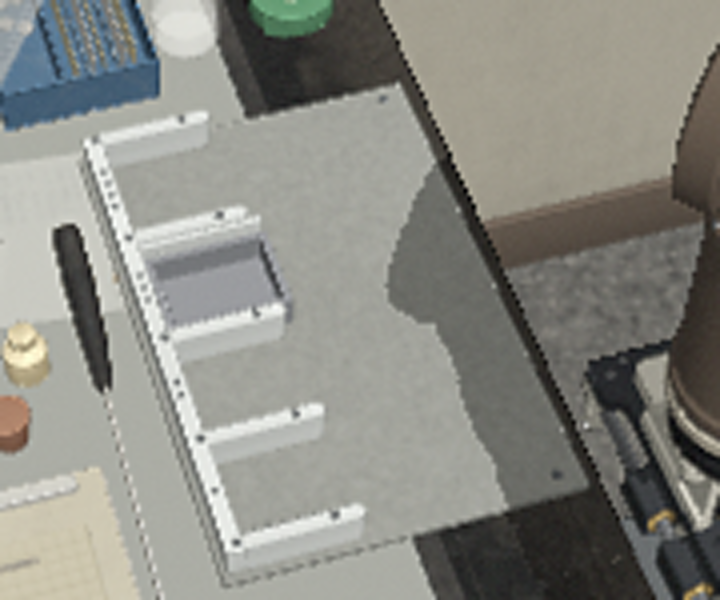

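View pics/ut.png

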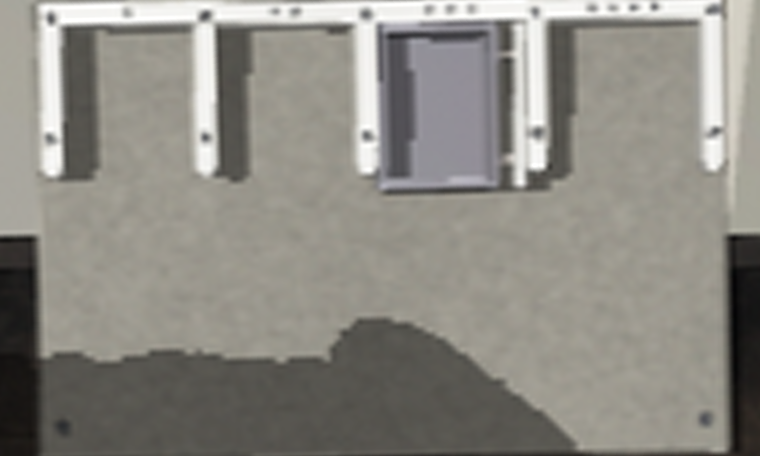

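```bash
python3 -c "
from h import *
print(arm.sign_off())"
```

```text
the job is handed in; nothing more can be done
None
```

The carrier is fully home against the back bar in bay 3 (79 mm), the first bay that took it. I handed the job in at about 29 s of the 72 s allowed.

**How it went**
- I held the carrier by spreading the fingers against its inner side walls. The grip was 8 N at first, then 4 N, so that it would slip rather than force.
- **Bay 1 (71 mm):** both front corners met the divider ends and the carrier was blocked. The push peaked at about 6 N.
- **Bay 2 (75 mm):** blocked at three sideways positions, with at most about 6 N of push.
- **Bay 3 (79 mm):** after I shifted it sideways in roughly 1 mm steps, the nose entered freely. It then slid in with about 1 to 5 N of drag until it stopped against the bar.

**Last checks**
- A separate push on the inner front wall met a firm stop at about 5 N.
- The final pictures show the nose at the back bar and about 8 mm standing out in front, as it should when home.
- The width measured in the pictures is about 77 mm, which agrees with bay 2 refusing it and bay 3 taking it.
- All four bystanders are where they were; the brass weight could be checked from the side camera only. The robot is touching nothing.

**What disagreed**
- The sideways position that worked was about 2.5 mm off my camera estimate, and the firm-stop position about 2 to 3 mm off. I put both down to camera calibration.
- A few times the vertical force reached about the carrier's weight (2.5 to 3.4 N), once after I raised the tool 0.5 mm at bay 1. The carrier may therefore have been unloaded, or lifted a tenth of a millimetre or so, including during the slides from bay 1 to 2 and bay 2 to 3. I lowered the tool each time I saw it.

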